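# Snap the retaining ring into the spindle groove with ring pliers

## Robot

A 6-joint arm with a two-finger parallel gripper is mounted at the origin on a cart in front of the work surface, level with it; the furniture and walls round the work are solid. World frame = base frame: x ahead of the robot, y to its left, z up, the work surface at z = 0. Lengths are in mm, angles in rad, forces in N, time in s.
With the tool pointing down it reaches from about 275 to 850 mm from the base axis. Payload 5.2 kg.
Tool frame: the origin (TCP) lies on the centre line of the jaws, within the pads' length; the fingertips stand tcp_to_tips ahead of it and the grasp point (between the pads) lies 5 mm behind it (tcp_to_tips is the distance from the TCP to the fingertips, in mm); z points along the fingers, y is the direction in which the jaws open and shut (so a half turn about z gives the same grasp; the last joint's range is limited). The gripper opens to 85 mm and grips with 20 to 120 N. Pads are 22 mm wide; open, the fingers measure 114 mm over their backs; the gripper's body (76 mm by 85 mm) begins 54 mm behind the grasp point. The pads swing forward as they close: fully open they stand 13 mm farther back than shut.
Start: joints at [1.037, 0.259, 1.535, -0, 1.348, -0.203], TCP at [178.618, 520.193, 245.31] pointing down, gripper open.
Joint ranges: [-3.14, 3.14], [-0.91, 2.08], [0.19, 2.58], [-1.22, 4.36], [0.22, 2.71], [-3.12, 3.12]. Speed limits (rad/s): [2.57, 2.57, 3.14, 3.14, 3.14, 3.14].

## Interface

Orientations are given as a unit quaternion [w, x, y, z].
In Python, from station import * gives the robot as it stands.
- The arm moves only by the tool play_rows, never from a script. Its argument "motion" is a list of rows, each a list of 5 numbers: the shift along the tool's x, y, z in mm, then the turn about the tool's z in units of 5 degrees (1.0 is 5 degrees), then the closure, from -1 (fully open) to 1 (shut). In form: [[tx, ty, tz, yaw, fingers], ...]. A call has 1 to 12 rows; each row shifts and turns the pose as measured when the row begins, along the tool's axes as they then stand; what a row does not reach is not made up. A row lasts 1/12 s, in which the tool goes at most 41.7 mm and 7.16 degrees, less where a joint would pass 70% of its speed; a pose out of reach is approached as far as the arm can. A call is refused whole if a number of a shift passes 41.7 or a number of a turn 1, either way. A call with a gripper value outside its range is refused whole. The fingers move at their own pace and stop on an object; the grip force is fixed at half the most. Time passes only in rows, so rows that do not move let the fingers close. It gives the time, the measured TCP pose, the force and the opening at its end, in the units of the state.
- state(): the state, without advancing time (a new reading comes with each control period).
- snapshot(name): name is "side" or "top" or "wrist"; returns the picture (420x560x3 uint8, blue, green, red); there is no depth.
- calibration(name): a dict with "K" (3x3 intrinsics, pixels), "extrinsics" (4x4, takes a point from world to camera coordinates). Camera axes: x right, y up, looking along -z (the intrinsics and any distortion apply to the point x, -y, -z); pixel columns grow to the right and rows downward; lengths in mm; the calibration is good to about 2 mm. A picture is of the moment at which its call begins: read the wrist's pose just before it. calibration takes no time and is no camera call; for the wrist camera it gives the pose at the moment of the call.
- sign_off(): hands the job in, once; it reports no verdict.
The state is a dict: "time": time; "joint_positions": joint angles; "qvel": joint speeds; "joint_efforts": joint torques, N m; "ee_pos": TCP position; "tool_rot": TCP orientation; "contact_force": force on the tool from outside, world axes, zero at the start; "ft_torque": the same for the moment, N m; "gripper_width": finger opening in mm.
Only numpy, scipy, OpenCV 4.12 (cv2) and the standard library are available. Lean on these libraries where they do the work, as an engineer would, in place of code of your own. Each camera call takes 0.05 s, during which the arm holds its last target.

## Task

Lock the bearing on the spare mixer spindle: take the ring pliers from their stand, spread the brass retaining ring that lies on top of the spindle's thick part, slide it gently down until it meets the bearing, and let it close fully into the groove just above the bearing. Touch the ring only with the pliers, and put the pliers back upright in their stand; leave the bung and the tape roll where they are.

Things in the scene. Friction and masses are not known exactly. Their poses are not given: they have to be found in the camera images.
- stand: Grey plastic stand of the pliers, base 76 x 76 mm, 42 mm high, fixed to the bench. Origin: centre of its underside. Upright pocket in the middle, 14 mm (its x) by 25 mm (its y), floor at z = 8 mm, straight walls to z = 34 mm, above them a 45 degree funnel 8 mm wide all round. The pliers stand in it, tips down, spreading along its y; either way round fits.
- pliers: Dark steel ring pliers with orange handles, 0.16 kg, upright, tips down, 128 mm tall. Origin: bottom of the shut tips; z up, y = the way the tips spread. The two tips are together 8 mm (y) by 12 mm (x); a V groove runs along x in each outer face, its middle 3 mm above the bottom, to hold the ring's wire; shoulders to y = +-10 mm start 7 mm above the bottom. Jaws up to +-11 mm; pivot at z = 63 mm.
- pliers_grip (a point): Midway between the two orange finger rollers (16 mm thick, 22 mm long in x), 105 mm above the tips: squeeze them along y. 65 mm over their outsides when free. Squeezing spreads the tips; a stop ends it at about 40 mm, right for the ring, with about 25 N. Their own spring gives 9 N from the start, so held at 61 mm the tips stay nearly shut (+-6 mm) and still fit the stand and the ring's gap.
- pliers_lever (a joint): Angle between the pliers' two levers: 0 = handles free, tips shut; 0.52 rad = squeezed to the stop. Sprung to 0.
- ring: Brass ring of 5 mm round wire, inside 31 mm, loose on the spindle's step; tips over if its ends are pressed. Origin: centre, mid-wire (shifts 5 mm sideways when spread); x points to the gap between two straight ends, 11 to 38 mm out, wire centres at y = +-14 tapering to +-9.5 mm. Put the shut tips there, 31 mm from the centre, V grooves level with the wire, pliers' y along the ring's y.
- ring_half (a joint): Opening angle of the ring about the coil 28 mm behind its centre: 0 = closed, as at the start and in the groove; about 0.2 rad when it clamps on the land; about 0.33 rad with the pliers at their stop, when it passes the land with 1 to 2 mm to spare; spreading draws it 1 to 2 mm towards the pliers. It springs shut with 4 to 8 N at its ends.
- spindle: Upright steel mixer spindle on a bolted foot 110 x 90 mm, fixed. Origin: centre of the underside, on the axis; z up. From the top: pilot 29 mm diameter, 8 mm tall; thick part (land) 36 mm diameter; groove 29 mm diameter, 8 mm high; bearing 76 mm diameter, whose flat top is the groove's lower side. Pliers or ring must not press on it hard: stay well under 20 N.
- spindle_step (a point): On the spindle's axis at the top edge of the land, 150 mm above the bench; the ring starts on this step. The bearing's top lies 32 to 55 mm below it: shims make it differ each time and it is not measured, so it must be felt: slide the spread ring down till it meets the bearing, then let it close while keeping it lightly down. Let go higher up, it only clamps on the land with 30 N.
- bung: Dark red rubber bung, 41 mm across, 28 mm high, loose bystander; origin at the centre of its underside.
- tape_roll: Roll of brown tape lying flat, 68 mm across, 24 mm high, loose bystander; origin at the centre of its underside.
Mind the look-alikes: they are no part of the job. Leave any orange look-alike of the spindle alone.

How it is judged (in metres and radians):
On the way, in this order (a step that is already met when the one before it is completed fails the run):
1. the ring, spread by the pliers, is round the thick part of the spindle, at least 5 mm below its top edge (value of joint ring_half above 0.15 rad and z of ring in the frame of spindle_step below -0.005 m and horizontal distance between ring and spindle_step below 0.012 m), for 0.1 s.
2. the ring has closed into the groove (value of joint ring_half below 0.07 rad and z of ring in the frame of spindle_step below -0.022 m and horizontal distance between ring and spindle_step below 0.004 m), for 0.2 s.
At the end, for the whole second after the job is handed in: Ring closed (under 0.07 rad) round the spindle, 22 mm or more below the step (only the groove allows that), centred within 4 mm, level within 0.15 rad; pliers released in the stand's pocket, tips within 8 mm of its floor and 15 mm of its centre, upright within 0.3 rad; both at rest (all of step 2 and angle between ring's own z axis and vertical below 0.15 rad and horizontal distance between pliers and stand below 0.015 m and z of pliers in the frame of stand below 0.016 m and angle between pliers's own z axis and vertical below 0.3 rad and linear speed of each of pliers, ring below 0.02 m/s); the robot touches nothing.
It fails at once if the ring is pressed against the spindle or its bearing with more than 25 N, or the pliers with more than 20 N (contact force between ring and spindle above 25 N or contact force between pliers and spindle above 20 N).
It fails at once if the fingers touch the ring (contact force between the fingers and ring above 0.5 N).
It fails at once if the bung or the tape roll is displaced by more than 30 mm (distance of any of bung, tape_roll from where it was at the start of the episode above 0.03 m).
It also fails if it takes over 61 s, if anything falls off the work surface, if the arm or the gripper's body presses on something with over 40 N, if the wrist force passes 120 N, or if a joint passes its speed limit or range.

## Working session

There is one attempt and no reset: what is moved stays moved. The work goes in short steps, Python scripts to look and compute and a tool call to move; the robot and the scene stay as the last step left them, time stands still between calls to the robot, and variables do not carry over. Pictures are saved under pics/ and viewed, and the job is handed in when it is done.

Besides the shell and the picture viewer there is one more tool, called after ">>>" as name(argument=value, ...) on one line, values as JSON. play_rows: Moves the arm, as the interface text tells. Its arguments: {"type":"object","properties":{"motion":{"type":"array"}},"required":["motion"]}

```bash
ls; mkdir -p pics
python3 - <<'E'
from station import *
import cv2,numpy as np
print(state())
for n in ["side","top","wrist"]:
    c=calibration(n); print(n,np.round(c["K"],2).tolist(),np.round(c["extrinsics"],4).tolist(), [k for k in c])
    cv2.imwrite(f"pics/{n}0.png",snapshot(n))
E
```

```text
pics
{'time': 0.0, 'joint_positions': array([ 1.03718407e+00,  2.59359809e-01,  1.53608603e+00, -1.79629072e-05,
        1.34800209e+00, -2.02825642e-01]), 'qvel': array([ 0.00043471, -0.00015507, -0.0004339 , -0.00030508,  0.00048892,
       -0.00045929]), 'joint_efforts': array([-1.92320149e-03, -4.46025252e+01, -2.90570194e+01, -3.34816241e-04,
        1.16321931e-02, -1.46051030e-05]), 'ee_pos': array([178.36765364, 519.74028761, 244.46444277]), 'tool_rot': array([-3.25737362e-04,  1.64638246e-01,  9.86353581e-01, -8.68612356e-04]), 'contact_force': array([0.11435753, 0.74398514, 0.54842358]), 'ft_torque': array([-0.00851996, -0.03099374, -0.00108295]), 'gripper_width': 85.42053129705522}
side [[494.23, 0.0, 278.77], [0.0, 494.23, 213.09], [0.0, 0.0, 1.0]] [[0.9065, -0.4221, 0.0114, -506.7397], [0.1557, 0.359, 0.9203, -190.5318], [-0.3926, -0.8324, 0.3912, -824.2575], [0.0, 0.0, 0.0, 1.0]] ['K', 'extrinsics']
top [[461.16, 0.0, 286.1], [0.0, 461.16, 208.13], [0.0, 0.0, 1.0]] [[-0.1014, -0.9948, 0.0031, 68.6882], [0.9714, -0.0984, 0.2162, -571.7448], [-0.2148, 0.0249, 0.9763, -945.9728], [0.0, 0.0, 0.0, 1.0]] ['K', 'extrinsics']
wrist [[367.94, 0.0, 279.02], [0.0, 367.94, 207.94], [0.0, 0.0, 1.0]] [[0.3257, 0.9455, -0.0014, -548.3012], [-0.9091, 0.3128, -0.275, 35.2841], [-0.2595, 0.0909, 0.9615, -377.9594], [0.0, 0.0, 0.0, 1.0]] ['K', 'extrinsics']
```

View pics/side0.png

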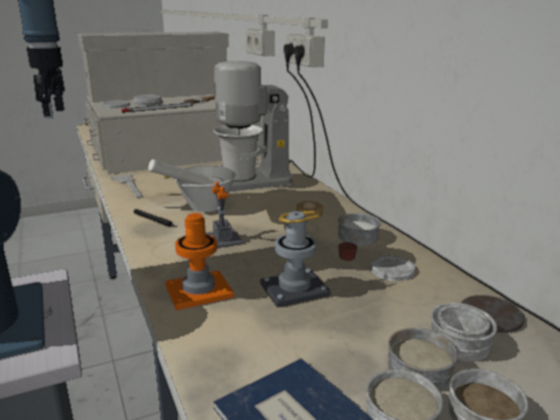

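View pics/top0.png

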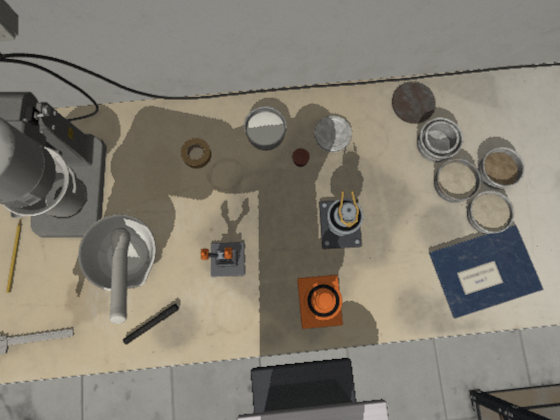

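View pics/wrist0.png

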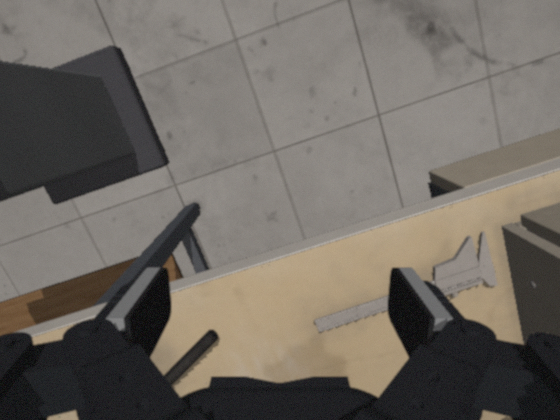

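The side view shows the grey spindle with the brass ring at about (297,215) and the orange look-alike at (195,235). The pliers stand at (222,220). In the top view the stand is at (227,257), the spindle at (347,213), the orange look-alike at (323,298), the tape at (196,152) and the bung at (301,157). The grey one carries the ring, so it is the target. I'll confirm that in enlarged crops.

Run:
```python
import cv2
t=cv2.imread("pics/top0.png"); s=cv2.imread("pics/side0.png")
def crop(im,x,y,w,h,f,n): cv2.imwrite(n,cv2.resize(im[y:y+h,x:x+w],None,fx=f,fy=f,interpolation=cv2.INTER_CUBIC))
crop(t,190,180,200,150,4,"pics/c_top.png")
crop(s,200,175,140,135,5.5 and 4,"pics/c_side.png")
crop(t,305,180,80,80,7,"pics/c_sp.png"); crop(t,190,225,70,60,8,"pics/c_st.png")
crop(s,255,195,80,110,5,"pics/c_ssp.png")
```

```text
(no output)
```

View pics/c_sp.png

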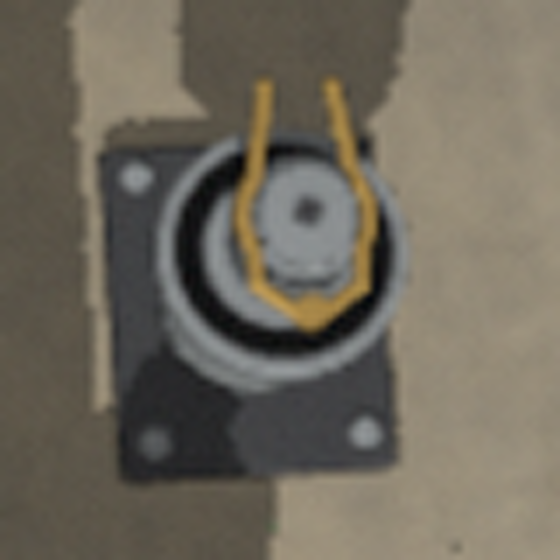

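View pics/c_st.png

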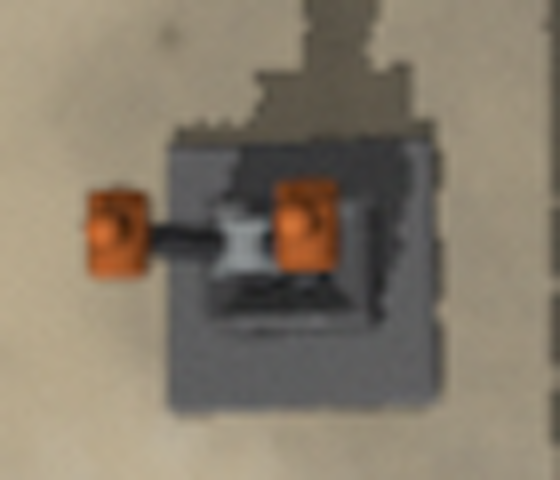

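View pics/c_side.png

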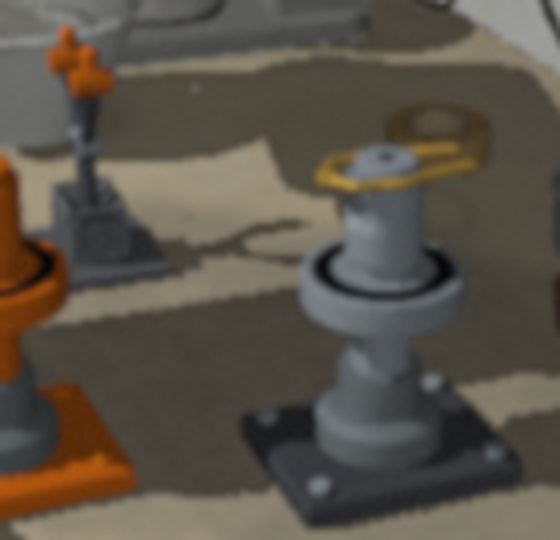

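```bash
cat > h.py <<'E'
import numpy as np, cv2
from station import *
def P(n,pts,c=None):
    c=c or calibration(n);E=np.array(c["extrinsics"]);K=np.array(c["K"])
    p=np.atleast_2d(pts)@E[:3,:3].T+E[:3,3]; p=p*[1,-1,-1]; q=p@K.T; return q[:,:2]/q[:,2:]
def atz(n,uv,z,c=None):
    c=c or calibration(n);E=np.array(c["extrinsics"]);K=np.array(c["K"])
    d=np.linalg.inv(K)@[uv[0],uv[1],1]; d=E[:3,:3].T@(d*[1,-1,-1]); o=-E[:3,:3].T@E[:3,3]
    return o+d*(z-o[2])/d[2]
def tri(obs):
    A=[];b=[]
    for n,uv in obs:
        c=calibration(n);E=np.array(c["extrinsics"]);K=np.array(c["K"])
        M=K@np.diag([1,-1,-1])@E[:3]
        for i in (0,1):
            r=M[i]-uv[i]*M[2]; s=np.linalg.norm(r[:3]); A.append(r[:3]/s); b.append(-r[3]/s)
    x,res,_,_=np.linalg.lstsq(np.array(A),np.array(b),rcond=None); return x,res
E
python3 - <<'E'
from h import *
sp=lambda x,y:(305+x/7,180+y/7); st=lambda x,y:(190+x/8,225+y/8); sd=lambda x,y:(200+x/4,175+y/4)
r=np.round
print("ring ends",r(atz("top",sp(264,83),152.5),1),r(atz("top",sp(332,83),152.5),1),"coil",r(atz("top",sp(312,318),152.5),1))
print("pilot centre top",r(atz("top",sp(308,210),158),1), "side",r(atz("side",sd(386,158),158),1), tri([("top",sp(308,210)),("side",sd(386,158))]))
print("foot corners",[r(atz("top",sp(*p),12),1)[:2] for p in [(100,150),(120,478),(397,463),(370,140)]])
print("stand corners",[r(atz("top",st(*p),42),1)[:2] for p in [(168,142),(168,410),(438,405),(435,140)]])
print("stand corners z0",[r(atz("top",st(*p),0),1)[:2] for p in [(168,142),(168,410),(438,405),(435,140)]])
print("rollers",r(atz("top",st(117,233),121),1),r(atz("top",st(306,226),121),1))
print("pocket",[r(atz("top",st(*p),42),1)[:2] for p in [(210,325),(372,322)]])
E
```

```text
ring ends [ 577.7 -103.4  152.5] [ 575.8 -122.8  152.5] coil [ 508.6 -108.1  152.5]
pilot centre top [ 538.5 -110.2  158. ] side [ 538.4 -114.7  158. ] (array([ 539.59708437, -110.77829084,  156.06523397]), array([1.21157408]))
foot corners [array([594.9, -68.5]), array([486.4, -62.2]), array([ 482.2, -151.8]), array([ 589.3, -157.5])]
stand corners [array([519.5, 181.9]), array([446.7, 186.7]), array([440.6, 114.1]), array([512.6, 109. ])]
stand corners z0 [array([526.2, 188. ]), array([450.3, 193. ]), array([444. , 117.4]), array([519., 112.])]
rollers [485.1 184.7 121. ] [482.1 137.3 121. ]
pocket [array([468.3, 173.9]), array([464.7, 130.1])]
```

View pics/c_top.png

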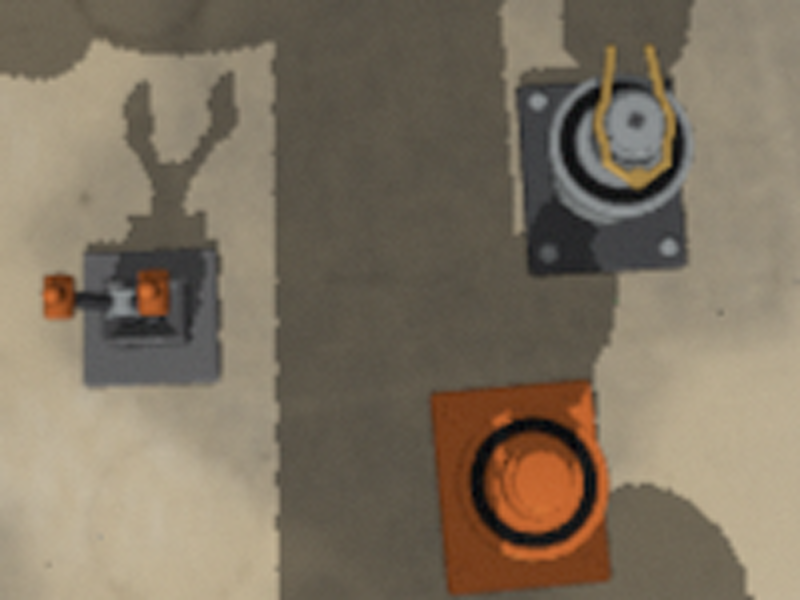

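Run:
```python
from h import *
import station
print([k for k in dir(station) if not k.startswith('_')], getattr(station,'tcp_to_tips',None))
s=cv2.imread("pics/side0.png")
cv2.imwrite("pics/c_pl.png",cv2.resize(s[175:255,190:260],None,fx=8,fy=7.5 and 8,interpolation=cv2.INTER_CUBIC)[:600])
# predicted features
S=np.array([484,152,0]);yaw=np.radians(-4.3);R=np.array([[np.cos(yaw),-np.sin(yaw),0],[np.sin(yaw),np.cos(yaw),0],[0,0,1]])
pts={"tip":[0,0,8],"pivot":[0,0,71],"r+":[0,24.5,113],"r-":[0,-24.5,113]}
for k,v in pts.items():
    p=S+R@v; a=P("side",p)[0]; b=P("top",p)[0]; print(k,"side crop",np.round((a-[190,175])*8),"top crop",np.round((b-[190,225])*8))
```

```text
['IKError', 'calibration', 'sign_off', 'snapshot', 'state', 'tcp_to_tips'] 14.0
tip side crop [251. 490.] top crop [301. 273.]
pivot side crop [243. 288.] top crop [273. 247.]
r+ side crop [216. 119.] top crop [155. 231.]
r- side crop [261. 179.] top crop [348. 226.]
```

View pics/c_pl.png

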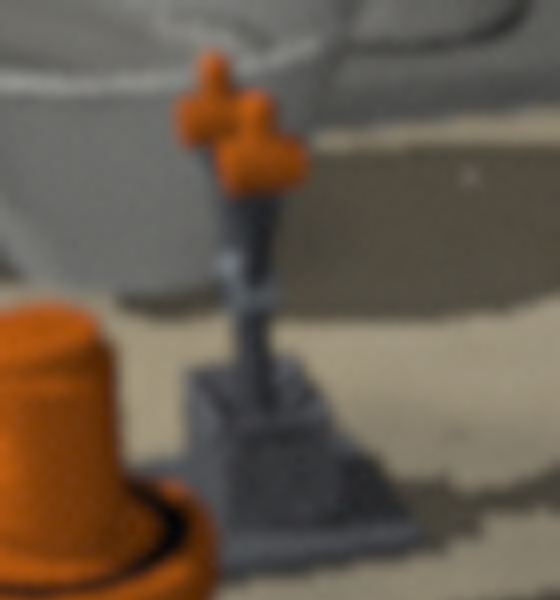

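Run:
```python
from h import *
st=lambda x,y:(190+x/8,225+y/8); pl=lambda x,y:(190+x/8,175+y/8)
for n,a,b in [("r+",(117,236),(205,115)),("r-",(306,229),(262,162)),("pivot",(243,242),(240,278)),("knob+",(113,222),(213,65)),("knob-",(302,216),(258,105))]:
    x,r=tri([("top",st(*a)),("side",pl(*b))]); print(n,np.round(x,1),r)
```

```text
r+ [485.7 186.3 111. ] [0.00498717]
r- [484.1 137.7 113.7] [6.84679299]
pivot [485.9 159.8  70.8] [0.17297345]
knob+ [487.6 184.5 126.3] [0.28696803]
knob- [484.2 136.8 130.8] [1.56982433]
```

```bash
cat >> h.py <<'E'
def plan(target,yaw_deg=None):
    s=state(); w,x,y,z=s["tool_rot"]; 
    from scipy.spatial.transform import Rotation as Ro
    R=Ro.from_quat([x,y,z,w]).as_matrix(); d=R.T@(np.array(target)-s["ee_pos"])
    cur=np.degrees(np.arctan2(-R[0,1],R[1,1]))
    print("t",round(s["time"],2),"pos",np.round(s["ee_pos"],1),"yaw",round(cur,2),"tilt",np.round(R[:,2],4),"w",round(s["gripper_width"],1),"F",np.round(s["contact_force"],1))
    print("tool shift",np.round(d,1), "turn units", None if yaw_deg is None else round(-(yaw_deg-cur)/5,2))
E
python3 - <<'E'
from h import *
print(tri([("top",(118,318)),("side",(153,165))]),tri([("top",(122,232)),("side",(225,178))]))
plan([485,158,250],-4.3)
E
```

```text
(array([379.17496033, 356.36120413, 132.57672148]), array([7.81955782])) (array([562.89371119, 364.28430024,  70.77211537]), array([67.28198022]))
t 0.15 pos [178.4 519.9 244.7] yaw -18.95 tilt [-7.0e-04 -1.2e-03 -1.0e+00] w 85.7 F [ 0.1 -0.4 -0.5]
tool shift [-407.5 -242.7   -5.1] turn units -2.93
```

>>> play_rows(motion=[[0,0,-2,-1,-1],[0,0,-2,-1,-1],[0,0,0,-0.93,-1],[-27,-28,0,0,-1],[-27,-28,0,0,-1],[-27,-28,0,0,-1],[-27,-28,0,0,-1],[-27,-28,0,0,-1],[-27,-28,0,0,-1],[-27,-28,0,0,-1],[-27,-28,0,0,-1],[-27,-28,0,0,-1]])

```text
time: 1.15
ee_pos: [407.3, 248.0, 244.6]
tool_rot: [-0.003, 0.023, 1.0, -0.001]
contact_force: [0.6, 1.1, 0.7]
gripper_width: 85.7
```

Run:
```python
from h import *
plan([485,160,230],-4.3)
cv2.imwrite("pics/w1.png",snapshot("wrist"))
```

```text
t 1.15 pos [407.3 248.  244.6] yaw -2.62 tilt [-0.0065 -0.0028 -1.    ] w 85.7 F [0.6 1.1 0.7]
tool shift [-81.7 -84.3  14.4] turn units 0.34
```

View pics/w1.png

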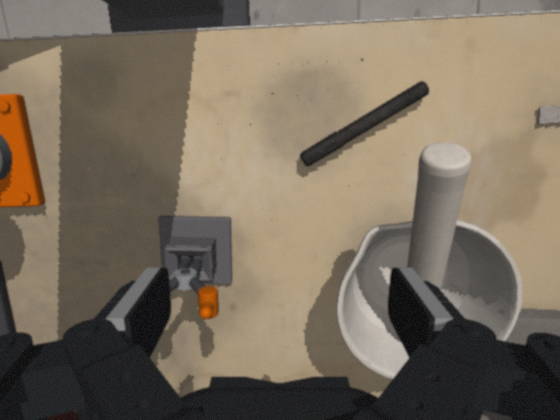

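>>> play_rows(motion=[[-20,-20,0,0.34,-1],[-20,-20,0,0,-1],[-20,-20,5,0,-1],[-15,-17,5,0,-1],[0,0,0,0,-1],[0,0,0,0,-1]])

```text
time: 1.7
ee_pos: [486.2, 152.2, 233.1]
tool_rot: [-0.002, 0.045, 0.999, -0.004]
contact_force: [0.7, -1.1, 0.8]
gripper_width: 85.7
```

Run:
```python
from h import *
plan([485,160,230],-4.3)
c=calibration("wrist");print(np.round(c["extrinsics"],4).tolist())
cv2.imwrite("pics/w2.png",snapshot("wrist"))
cv2.imwrite("pics/t2.png",snapshot("top"))
```

```text
t 1.7 pos [486.2 152.2 233.1] yaw -5.19 tilt [-0.0047 -0.0071 -1.    ] w 85.7 F [ 0.7 -1.1  0.8]
tool shift [1.9 7.7 3.1] turn units -0.18
[[0.0914, 0.9958, -0.0074, -193.2509], [-0.9586, 0.0859, -0.2715, 484.5334], [-0.2697, 0.0319, 0.9624, -240.0329], [0.0, 0.0, 0.0, 1.0]]
```

View pics/w2.png

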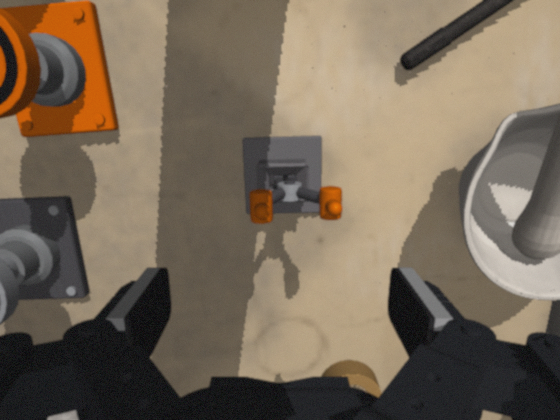

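Run:
```python
from h import *
w=cv2.imread("pics/w2.png")
cv2.imwrite("pics/w2c.png",cv2.resize(w[125:235,230:350],None,fx=5,fy=5,interpolation=cv2.INTER_CUBIC))
for p in [(243,138),(321,136),(323,215),(245,217)]: print(np.round(atz("wrist",p,4),1))
for p in [(261,207),(331,203)]: print(np.round(atz("wrist",p,117),1))
```

```text
[444.7 119.4   4. ]
[449.4 193.9   4. ]
[528.4 191.2   4. ]
[523.6 112.2   4. ]
[483.6 138.9 117. ]
[485.  187.1 117. ]
```

View pics/w2c.png

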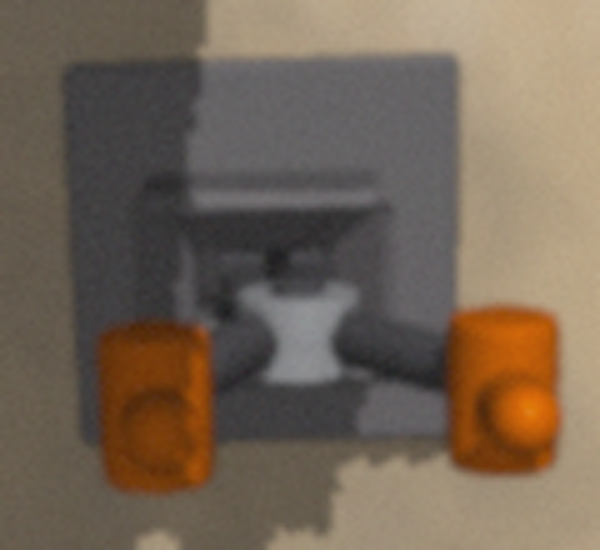

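>>> play_rows(motion=[[2,10,20,-0.25,-1],[0,0,20,0,-1],[0,0,20,0,-1],[0,0,20,0,-1],[0,0,10,0,-1],[0,0,0,0,-1]])

```text
time: 2.3
ee_pos: [481.3, 170.4, 143.2]
tool_rot: [0.001, 0.028, 1.0, -0.002]
contact_force: [0.2, 0.0, 0.7]
gripper_width: 85.4
```

Run:
```python
from h import *
plan([485,162,108],-3.8)
cv2.imwrite("pics/w3.png",snapshot("wrist"))
```

```text
t 2.3 pos [481.3 170.4 143.2] yaw -3.26 tilt [ 0.0014 -0.0045 -1.    ] w 85.4 F [0.2 0.  0.7]
tool shift [-4.1 -8.  35.3] turn units 0.11
```

View pics/w3.png

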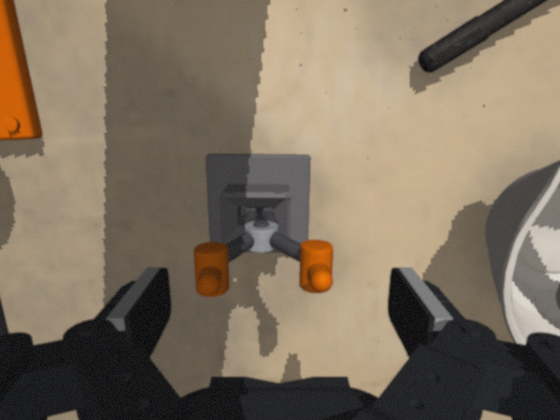

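>>> play_rows(motion=[[-4,-8,0,0.1,-1],[0,0,0,0,-1],[0,0,0,0,-1]])

```text
time: 2.6
ee_pos: [485.7, 163.6, 146.7]
tool_rot: [0.003, 0.032, 0.999, -0.002]
contact_force: [-0.6, 0.7, -0.2]
gripper_width: 85.4
```

Run:
```python
from h import *
plan([485,162,108],-3.8)
print(state()["qvel"])
```

```text
t 2.6 pos [485.7 163.6 146.7] yaw -3.62 tilt [ 0.0054 -0.0038 -1.    ] w 85.4 F [-0.6  0.7 -0.2]
tool shift [ 0.8 -1.5 38.7] turn units 0.04
[-0.0085697  -0.01147271 -0.01757879 -0.00934403  0.00397058 -0.00400125]
```

>>> play_rows(motion=[[0,-1,13,0,-1],[0,0,13,0,-1],[0,0,10,0,-1],[0,0,0,0,-1],[0,0,0,0,-1]])

```text
time: 3.02
ee_pos: [489.9, 162.4, 114.6]
tool_rot: [0.008, 0.032, 0.999, -0.001]
contact_force: [0.6, -0.3, -0.0]
gripper_width: 85.2
```

Run:
```python
from h import *
plan([485,162,108],-3.8)
cv2.imwrite("pics/w4.png",snapshot("wrist"))
plan([485,162,108],-3.8)
```

```text
t 3.02 pos [489.9 162.4 114.6] yaw -3.7 tilt [ 0.0161 -0.0025 -0.9999] w 85.2 F [ 0.6 -0.3 -0. ]
tool shift [ 5.  -0.7  6.5] turn units 0.02
t 3.07 pos [489.8 162.4 114.6] yaw -3.7 tilt [ 0.016  -0.0026 -0.9999] w 85.2 F [-0.3  0.   0.3]
tool shift [ 4.9 -0.7  6.5] turn units 0.02
```

View pics/w4.png

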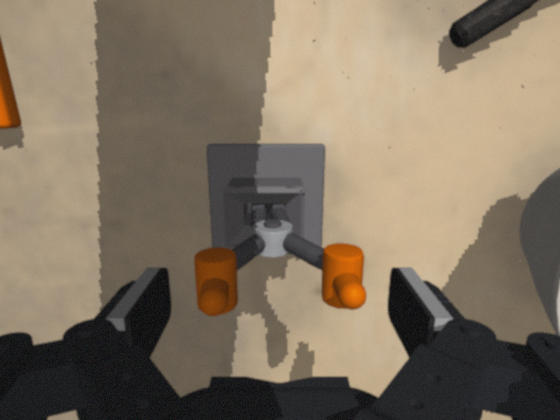

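>>> play_rows(motion=[[4,0,4,0,-1],[0,0,2,0,-0.7],[0,0,0,0,-0.65],[0,-3,0,0,-0.65],[0,-3,0,0,-0.62],[0,0,0,0,-0.6]])

```text
time: 3.57
ee_pos: [486.2, 156.5, 110.1]
tool_rot: [0.01, 0.032, 0.999, -0.001]
contact_force: [0.1, 0.0, -0.2]
gripper_width: 68.3
```

Run:
```python
from h import *
plan([485,154,108],-3.8)
cv2.imwrite("pics/w5.png",snapshot("wrist"))
```

```text
t 3.57 pos [486.2 156.5 110.1] yaw -3.66 tilt [ 0.0194 -0.0023 -0.9998] w 68.3 F [ 0.1  0.  -0.2]
tool shift [ 1.1 -2.5  2.1] turn units 0.03
```

View pics/w5.png

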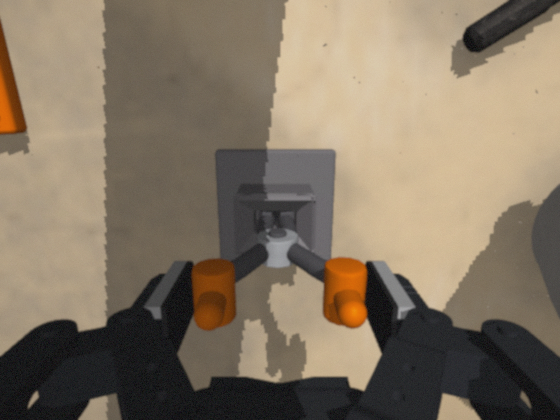

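>>> play_rows(motion=[[0,-2.5,0,0,-0.55],[0,0,0,0,-0.5],[0,0,0,0,-0.46],[0,0,0,0,-0.46],[0,0,0,0,-0.46]])

```text
time: 4.03
ee_pos: [487.2, 153.7, 111.5]
tool_rot: [0.011, 0.032, 0.999, -0.0]
contact_force: [-0.6, 0.3, -0.5]
gripper_width: 62.3
```

Run:
```python
from h import *
plan([485,154,108],-3.8)
cv2.imwrite("pics/w6.png",snapshot("wrist"))
s=snapshot("side");cv2.imwrite("pics/s6.png",s)
cv2.imwrite("pics/s6c.png",cv2.resize(s[140:260,170:290],None,fx=5,fy=5,interpolation=cv2.INTER_CUBIC))
```

```text
t 4.03 pos [487.2 153.7 111.5] yaw -3.72 tilt [ 0.022  -0.0017 -0.9998] w 62.3 F [-0.6  0.3 -0.5]
tool shift [2.3 0.2 3.4] turn units 0.02
```

View pics/w6.png

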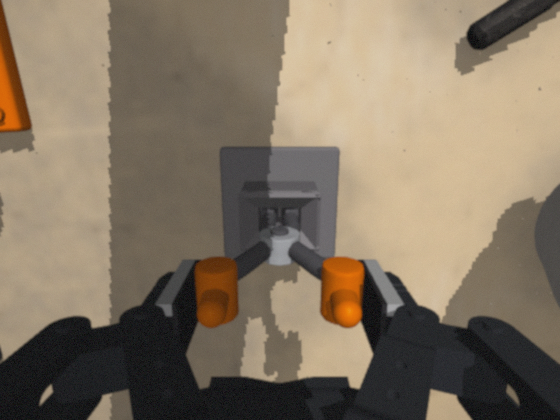

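View pics/s6c.png

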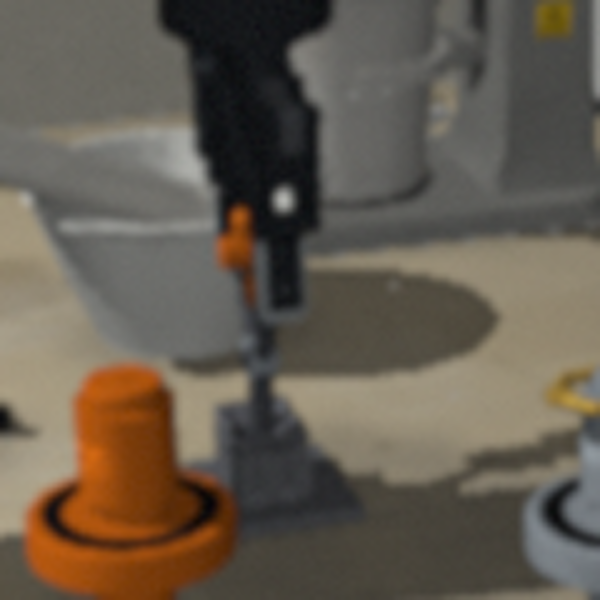

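>>> play_rows(motion=[[0,0,0.3,0,-0.44],[0,0,0.3,0,-0.43],[0,0,-4,0,-0.43],[0,0,-8,0,-0.43],[0,0,-10,0,-0.43],[0,0,-10,0,-0.43],[0,0,-10,0,-0.43]])

```text
time: 4.72
ee_pos: [484.5, 153.7, 153.9]
tool_rot: [0.008, 0.032, 0.999, -0.001]
contact_force: [0.3, -0.5, -2.4]
gripper_width: 61.2
```

Run:
```python
from h import *
plan([485,154,108],-3.8)
w=snapshot("wrist");cv2.imwrite("pics/w7.png",w)
s=snapshot("side");cv2.imwrite("pics/s7.png",s)
cv2.imwrite("pics/s7c.png",cv2.resize(s[120:260,170:290],None,fx=4,fy=4,interpolation=cv2.INTER_CUBIC))
```

```text
t 4.72 pos [484.5 153.7 153.9] yaw -3.69 tilt [ 0.0164 -0.0024 -0.9999] w 61.2 F [ 0.3 -0.5 -2.4]
tool shift [ 0.2  0.4 45.9] turn units 0.02
```

View pics/w7.png

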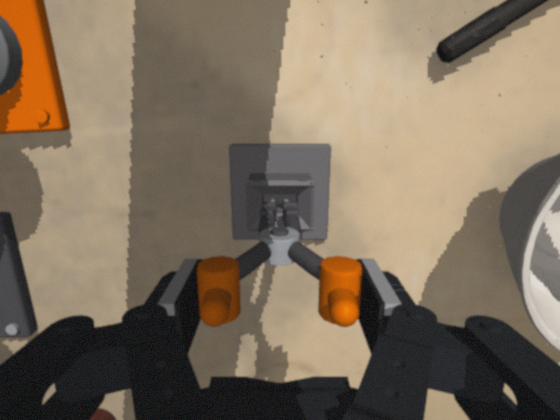

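View pics/s7c.png

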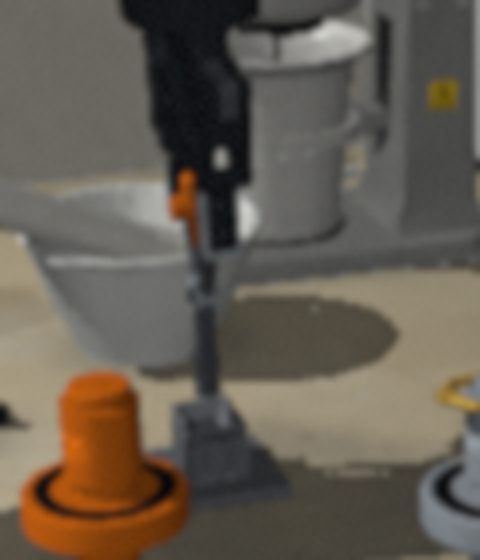

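>>> play_rows(motion=[[0,0,-15,0,-0.43],[0,0,-20,0,-0.43],[0,0,-20,0,-0.43],[0,0,-20,0,-0.43],[0,0,-20,0,-0.43],[0,0,-15,0,-0.43],[0,0,-8,0,-0.43],[0,0,0,0,-0.43]])

```text
time: 5.48
ee_pos: [480.9, 153.8, 276.0]
tool_rot: [0.007, 0.032, 0.999, -0.001]
contact_force: [0.5, -0.2, -1.1]
gripper_width: 61.2
```

Run:
```python
from h import *
plan([565,-113,275],-4.2)
```

```text
t 5.48 pos [480.9 153.8 276. ] yaw -3.69 tilt [ 0.0146 -0.0027 -0.9999] w 61.2 F [ 0.5 -0.2 -1.1]
tool shift [-101.1 -260.9    2.9] turn units 0.1
```

>>> play_rows(motion=[[-8,-20,-1,0,-0.43],[-10,-25,-1,0,-0.43],[-10,-25,0,0,-0.43],[-10,-25,0,0,-0.43],[-10,-25,0,0,-0.43],[-10,-25,0,0,-0.43],[-10,-25,0,0,-0.43],[-10,-25,0,0,-0.43],[-8,-20,0,0,-0.43],[-5,-10,0,0,-0.43],[0,0,0,0,-0.43],[0,0,0,0,-0.43]])

```text
time: 6.48
ee_pos: [554.8, -84.3, 263.3]
tool_rot: [-0.003, 0.031, 1.0, 0.002]
contact_force: [-1.1, 1.0, -1.5]
gripper_width: 60.9
```

Run:
```python
from h import *
plan([570,-113,275],-4.2)
```

```text
t 6.48 pos [554.8 -84.3 263.3] yaw -3.5 tilt [-0.0054  0.0043 -1.    ] w 60.9 F [-1.1  1.  -1.5]
tool shift [-16.8 -27.6 -11.9] turn units 0.14
```

>>> play_rows(motion=[[0,0,-10,0,-0.43],[0,0,-10,0,-0.43],[-8,-13,0,0.1,-0.43],[-8,-13,0,0,-0.43],[0,0,0,0,-0.43],[0,0,0,0,-0.43]])

```text
time: 6.98
ee_pos: [569.6, -107.5, 286.5]
tool_rot: [-0.003, 0.032, 0.999, 0.003]
contact_force: [0.4, -0.1, -1.4]
gripper_width: 61.4
```

Run:
```python
from h import *
plan([570,-113,275],-4.2)
for n in ["wrist","side","top"]: cv2.imwrite(f"pics/{n}8.png",snapshot(n))
s=cv2.imread("pics/side8.png");cv2.imwrite("pics/s8c.png",cv2.resize(s[110:260,240:360],None,fx=4,fy=4,interpolation=cv2.INTER_CUBIC))
plan([570,-113,275],-4.2)
```

```text
t 6.98 pos [ 569.6 -107.5  286.5] yaw -3.66 tilt [-0.0049  0.0056 -1.    ] w 61.4 F [ 0.4 -0.1 -1.4]
tool shift [-0.8 -5.5 11.5] turn units 0.11
t 7.13 pos [ 569.  -107.1  286. ] yaw -3.64 tilt [-0.0058  0.0058 -1.    ] w 61.5 F [-0.1 -0.2 -1.5]
tool shift [-1.4 -5.9 11. ] turn units 0.11
```

View pics/wrist8.png

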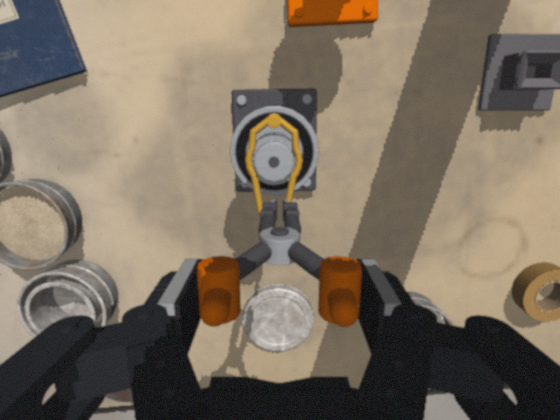

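View pics/s8c.png

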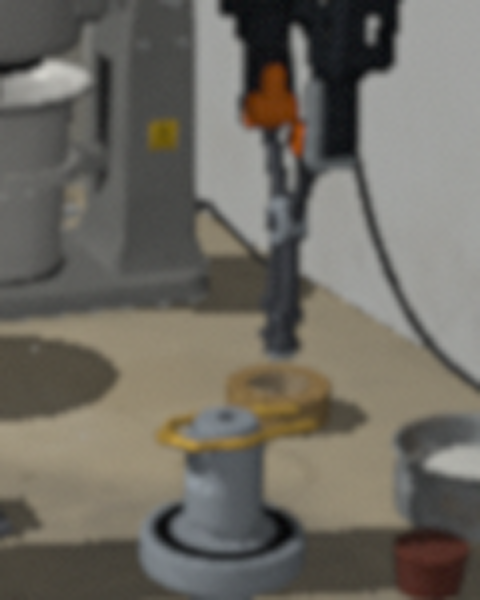

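View pics/top8.png

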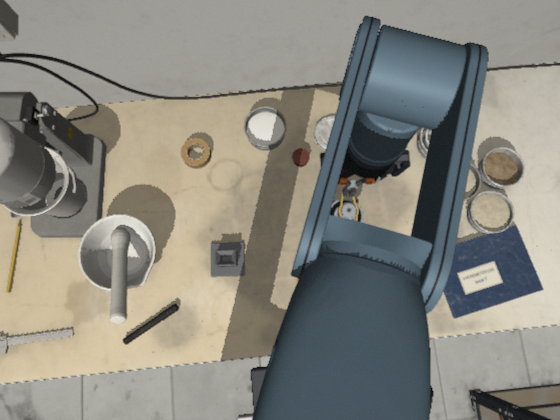

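```bash
cat >> h.py <<'E'
def look(tag,cr=(225,80,110,190),f=3.15,z=None):
    c=calibration("wrist"); s=state(); w=snapshot("wrist"); cv2.imwrite(f"pics/{tag}.png",w)
    x,y,ww,hh=cr; im=cv2.resize(w[y:y+hh,x:x+ww],None,fx=f,fy=f,interpolation=cv2.INTER_CUBIC)
    cv2.imwrite(f"pics/{tag}c.png",im); np.savez(f"pics/{tag}.npz",K=c["K"],extrinsics=c["extrinsics"],ee=s["ee_pos"],rot=s["tool_rot"])
def cal(tag): d=np.load(f"pics/{tag}.npz"); return {k:d[k] for k in d}
E
python3 - <<'E'
from h import *
w=cv2.imread("pics/wrist8.png")
cv2.imwrite("pics/w8c.png",cv2.resize(w[80:280,210:350],None,fx=4,fy=4,interpolation=cv2.INTER_CUBIC)[:600*2])
cv2.imwrite("pics/w8a.png",cv2.resize(w[80:180,215:335],None,fx=6,fy=6,interpolation=cv2.INTER_CUBIC))
cv2.imwrite("pics/w8b.png",cv2.resize(w[170:270,215:335],None,fx=6,fy=6,interpolation=cv2.INTER_CUBIC))
E
```

View pics/w8a.png

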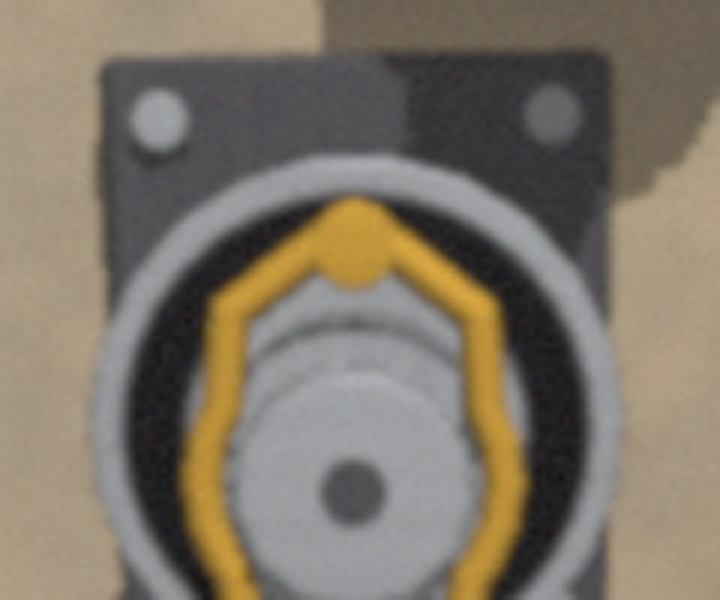

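View pics/w8b.png

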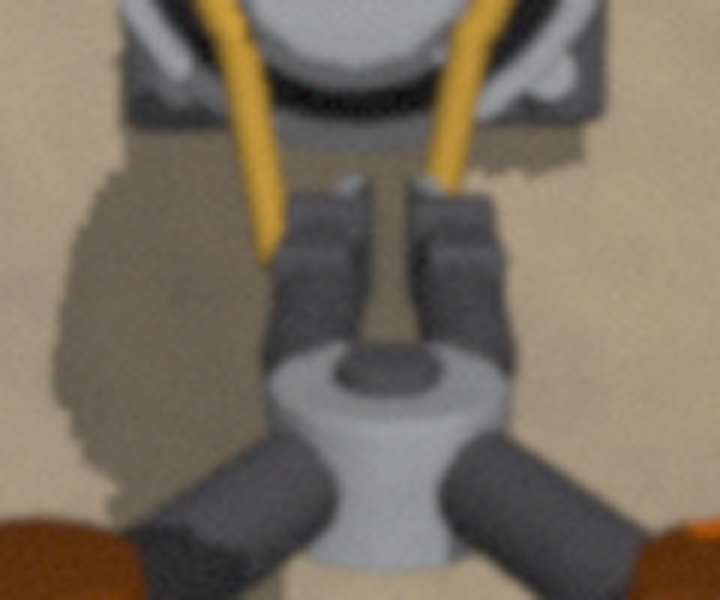

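Run:
```python
from h import *
c=calibration("wrist")  # arm hasn't moved since
r=lambda v:np.round(v,1)
A=lambda x,y:(215+x/6,80+y/6); B=lambda x,y:(215+x/6,170+y/6)
print("cam",r(-np.array(c["extrinsics"])[:3,:3].T@np.array(c["extrinsics"])[:3,3]))
print("hole",r(atz("wrist",A(353,493),158)),"coil",r(atz("wrist",A(353,240),155)),"endL top",r(atz("wrist",B(265,255),153.5)))
print("ring mid sides",r(atz("wrist",A(203,470),152.5)),r(atz("wrist",A(505,470),152.5)))
for z in (178,182,186): print("tip front edge",z,r(atz("wrist",B(388,178),z)), "side tip",r(atz("side",(240+281/4,110+352/4),z)))
print("foot corners",[r(atz("wrist",A(*p),12)) for p in [(103,62),(607,55)]])
print(tri([("wrist",B(388,178)),("side",(240+279/4,110+354/4))]))
print(tri([("wrist",A(353,493)),("side",(240+228/4,110+415/4))]))
```

```text
cam [ 500.2 -104.4  414.2]
hole [ 538.5 -109.   158. ] coil [ 510.  -107.1  155. ] endL top [ 575.6 -122.5  153.5]
ring mid sides [ 535.4 -126.7  152.5] [537.7 -91.  152.5]
tip front edge 178 [ 560.6 -106.5  178. ] side tip [574.3 -98.1 178. ]
tip front edge 182 [ 559.6 -106.5  182. ] side tip [ 569.2 -107.1  182. ]
tip front edge 186 [ 558.6 -106.4  186. ] side tip [ 564.2 -116.1  186. ]
foot corners [array([ 482.6, -149.9,   12. ]), array([487. , -62.5,  12. ])]
(array([ 563.43788047, -108.01840122,  181.37901271]), array([30.14353132]))
(array([ 540.14157356, -109.71855075,  156.98780683]), array([5.33438674]))
```

>>> play_rows(motion=[[-2,-4,4,0,-0.43],[0,0,6,0,-0.43],[0,0,6,0,-0.43],[0,0,5,0,-0.43],[0,0,0.3,0,-0.43],[0,0,0.3,0,-0.43]])

```text
time: 7.63
ee_pos: [569.5, -110.2, 260.7]
tool_rot: [-0.005, 0.031, 0.999, 0.004]
contact_force: [0.1, -0.4, -1.4]
gripper_width: 61.2
```

Run:
```python
from h import *
plan([570,-113,253],-3.7)
look("a1",(215,80,130,130),6)
cv2.imwrite("pics/s9.png",cv2.resize(snapshot("side")[110:260,240:360],None,fx=4,fy=4,interpolation=cv2.INTER_CUBIC))
```

```text
t 7.63 pos [ 569.5 -110.2  260.7] yaw -3.6 tilt [-0.0088  0.0074 -0.9999] w 61.2 F [ 0.1 -0.4 -1.4]
tool shift [-0.8 -2.8  7.6] turn units 0.02
```

View pics/a1.png

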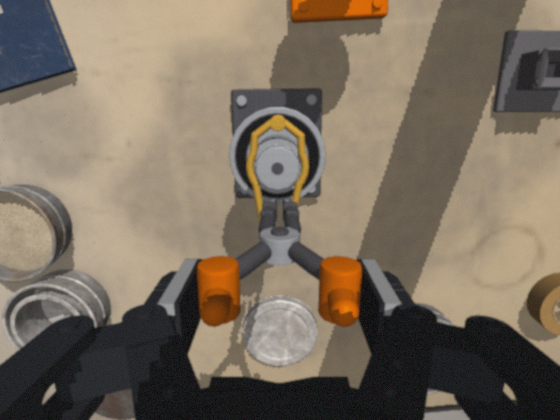

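View pics/a1c.png

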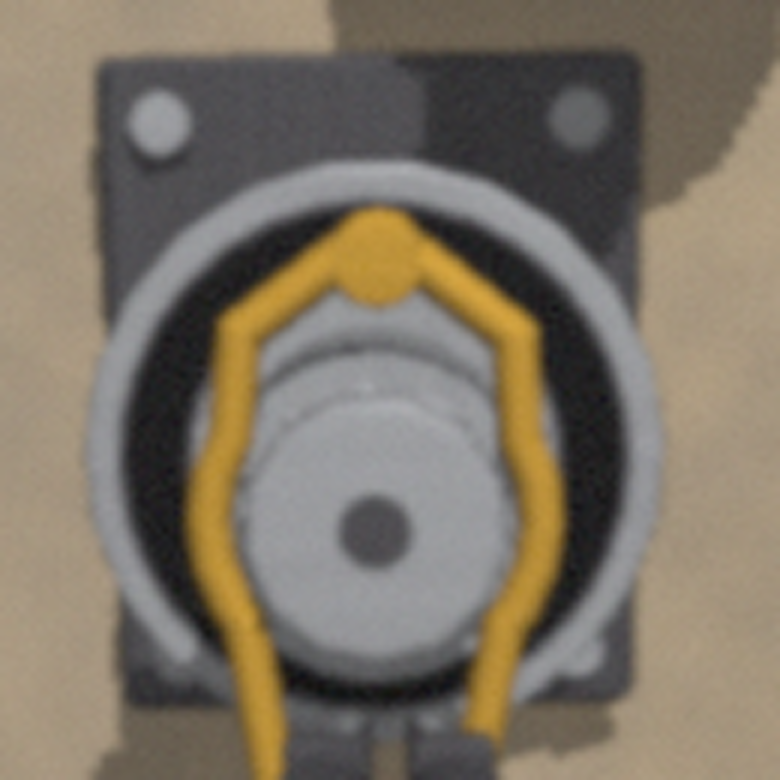

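View pics/s9.png

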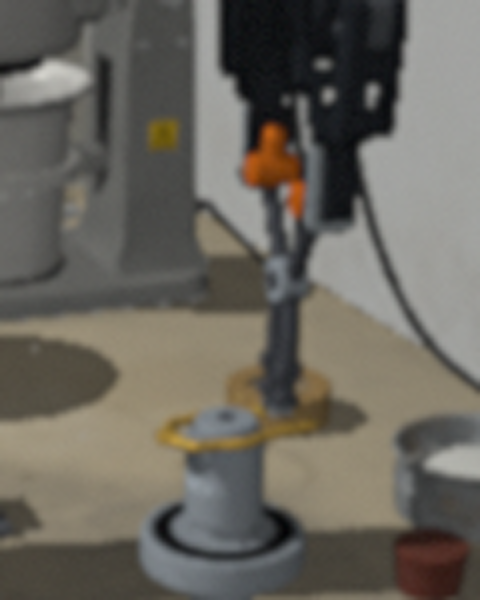

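```bash
cat >> h.py <<'E'
def rel(tag,hole,coil,tip,tipz,holez=158.):
    c=cal(tag); h=atz("w",hole,holez,c); k=atz("w",coil,holez-3,c); t=atz("w",tip,tipz,c)
    d=(h-k)[:2]; d/=np.linalg.norm(d); n=np.array([-d[1],d[0]])
    v=(t-h)[:2]+6*d; print("hole",np.round(h,1),"coil",np.round(k,1),"ringyaw",np.round(np.degrees(np.arctan2(d[1],d[0])),1),"tip",np.round(t,1),"tip centre along ring x",np.round(v@d,1),"y",np.round(v@n,1),"coil dist",np.round(np.linalg.norm((h-k)[:2]),1))
E
python3 - <<'E'
from h import *
A=lambda x,y:(215+x/6,80+y/6)
for z in (156,158):rel("a1",A(375,532),A(378,258),A(387,716),z)
E
```

```text
hole [ 539.1 -109.5  158. ] coil [ 511.1 -107.4  155. ] ringyaw -4.4 tip [ 559.7 -109.5  156. ] tip centre along ring x 26.5 y 1.5 coil dist 28.1
hole [ 539.1 -109.5  158. ] coil [ 511.1 -107.4  155. ] ringyaw -4.4 tip [ 559.2 -109.5  158. ] tip centre along ring x 26.0 y 1.5 coil dist 28.1
```

>>> play_rows(motion=[[-3,-1.5,-0.5,0,-0.43],[-2,0,0,0,-0.43],[0,0,0,0,-0.43]])

```text
time: 7.98
ee_pos: [575.3, -112.3, 262.2]
tool_rot: [-0.004, 0.031, 0.999, 0.003]
contact_force: [0.0, 0.1, -1.8]
gripper_width: 61.4
```

Run:
```python
from h import *
plan([574.3,-111.6,253],-4)
look("a2",(215,110,130,100),6)
plan([574.3,-111.6,253],-4)
```

```text
t 7.98 pos [ 575.3 -112.3  262.2] yaw -3.6 tilt [-0.0072  0.0068 -1.    ] w 61.4 F [ 0.   0.1 -1.8]
tool shift [0.9 0.6 9.2] turn units 0.08
t 8.03 pos [ 575.2 -112.3  262.2] yaw -3.59 tilt [-0.0073  0.0067 -1.    ] w 61.1 F [ 0.5 -0.4 -1.6]
tool shift [0.8 0.6 9.2] turn units 0.08
```

View pics/a2c.png

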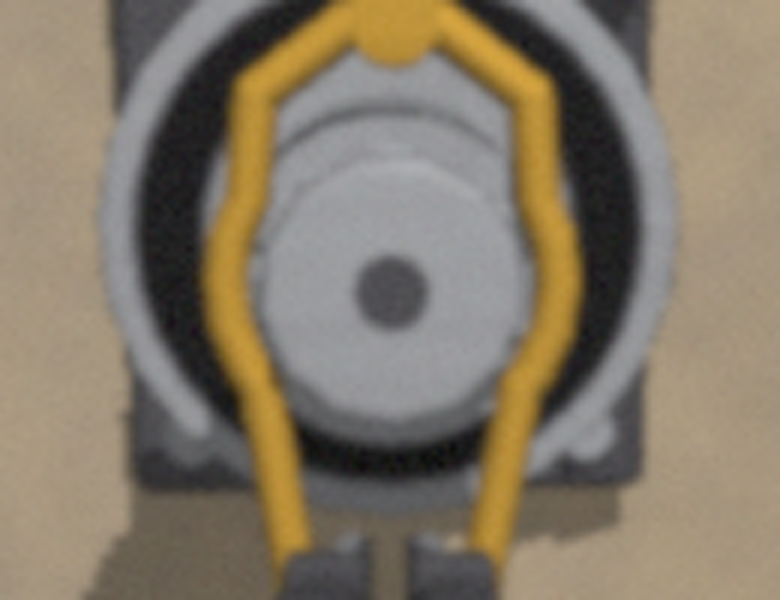

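Run:
```python
from h import *
A=lambda x,y:(215+x/6,110+y/6)
rel("a2",A(392,292),A(396,22),A(387,537),158.5)
```

```text
hole [ 539.1 -109.5  158. ] coil [ 511.6 -107.3  155. ] ringyaw -4.5 tip [ 565.5 -111.7  158.5] tip centre along ring x 32.5 y -0.1 coil dist 27.5
```

>>> play_rows(motion=[[0.5,0,3,0.1,-0.43],[0.3,0,3,0,-0.43],[0,0,1.5,0,-0.43],[0,0,0,0,-0.43],[0,0,0,0,-0.43]])

```text
time: 8.45
ee_pos: [574.3, -112.2, 254.1]
tool_rot: [-0.004, 0.036, 0.999, 0.003]
contact_force: [0.5, 0.6, -1.2]
gripper_width: 61.6
```

Run:
```python
from h import *
plan([574.3,-111.6,253],-4)
look("a3",(215,110,130,100),6)
s=snapshot("side");cv2.imwrite("pics/s10.png",s)
cv2.imwrite("pics/s10c.png",cv2.resize(s[180:240,270:350],None,fx=9,fy=9,interpolation=cv2.INTER_CUBIC))
```

```text
t 8.45 pos [ 574.3 -112.2  254.1] yaw -4.15 tilt [-0.007   0.0065 -1.    ] w 61.6 F [ 0.5  0.6 -1.2]
tool shift [0.  0.6 1.1] turn units -0.03
```

View pics/a3c.png

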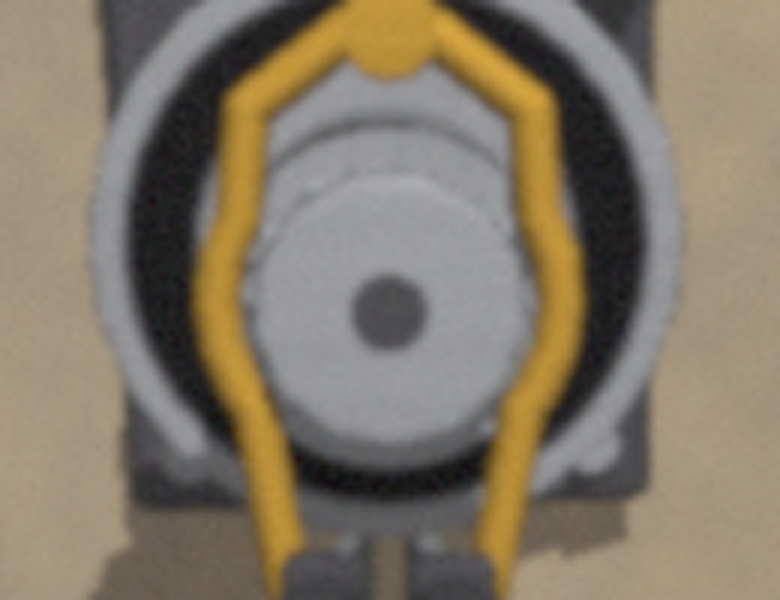

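View pics/s10c.png

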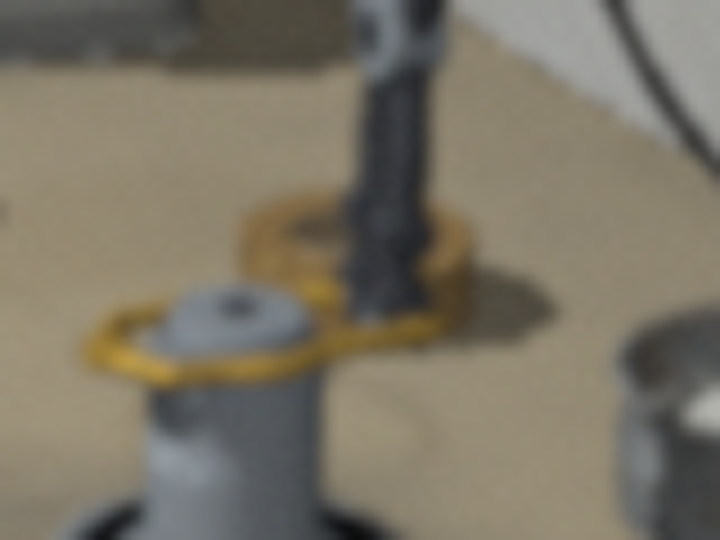

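Run:
```python
from h import *
A=lambda x,y:(215+x/6,110+y/6)
rel("a3",A(389,312),A(390,32),A(388,538),150.6)
u=np.array([np.cos(np.radians(-4.2)),np.sin(np.radians(-4.2)),0]);n=np.array([-u[1],u[0],0])
c0=np.array([539.1,-109.7,0])
def cr(p): return np.round((P("side",p)[0]-[270,180])*9)
for zt in (149.5,150.6,152,154):
  print(zt,"tip bot -x-y corner",cr(c0+25*u-6*n+[0,0,zt]),"+x-y",cr(c0+37*u-6*n+[0,0,zt]),"shoulder",cr(c0+25*u-10*n+[0,0,zt+7]),cr(c0+37*u-10*n+[0,0,zt+7]))
print("pilot top",cr(c0+[0,0,158]),"wire -y at 31",cr(c0+31*u-10.7*n+[0,0,152.5]),"end -y",cr(c0+38*u-9.5*n+[0,0,152.5]),"end +y",cr(c0+38*u+9.5*n+[0,0,152.5]),"coil",cr(c0-28*u+[0,0,152.5]))
```

```text
hole [ 539.  -109.5  158. ] coil [ 511.5 -107.4  155. ] ringyaw -4.4 tip [ 564.6 -111.4  150.6] tip centre along ring x 31.6 y 0.1 coil dist 27.6
149.5 tip bot -x-y corner [356. 335.] +x-y [411. 327.] shoulder [366. 310.] [421. 302.]
150.6 tip bot -x-y corner [356. 330.] +x-y [411. 322.] shoulder [366. 305.] [421. 297.]
152 tip bot -x-y corner [357. 323.] +x-y [411. 316.] shoulder [366. 299.] [421. 291.]
154 tip bot -x-y corner [357. 314.] +x-y [412. 306.] shoulder [367. 289.] [422. 282.]
pilot top [230. 301.] wire -y at 31 [394. 326.] end -y [423. 319.] end +y [384. 284.] coil [ 98. 345.]
```

>>> play_rows(motion=[[0,0,0.5,0,-0.42],[0,0,0,0,-0.4],[0,0,0,0,-0.38],[0,0,0,0,-0.36],[0,0,0,0,-0.36]])

```text
time: 8.97
ee_pos: [574.5, -112.3, 254.1]
tool_rot: [-0.003, 0.036, 0.999, 0.003]
contact_force: [0.3, 0.8, -1.4]
gripper_width: 58.5
```

```bash
cat >> h.py <<'E'
def both(tag,cr=(270,180,80,60),f=9):
    look(tag,(215,110,130,100),6)
    s=snapshot("side"); cv2.imwrite(f"pics/{tag}s.png",s); x,y,w,h=cr
    cv2.imwrite(f"pics/{tag}sc.png",cv2.resize(s[y:y+h,x:x+w],None,fx=f,fy=f,interpolation=cv2.INTER_CUBIC))
E
python3 - <<'E'
from h import *
plan([574.3,-112,253.5],-4)
both("b1")
E
```

```text
t 8.97 pos [ 574.5 -112.3  254.1] yaw -4.15 tilt [-0.0061  0.0063 -1.    ] w 58.5 F [ 0.3  0.8 -1.4]
tool shift [0.3 0.2 0.6] turn units -0.03
```

View pics/b1c.png

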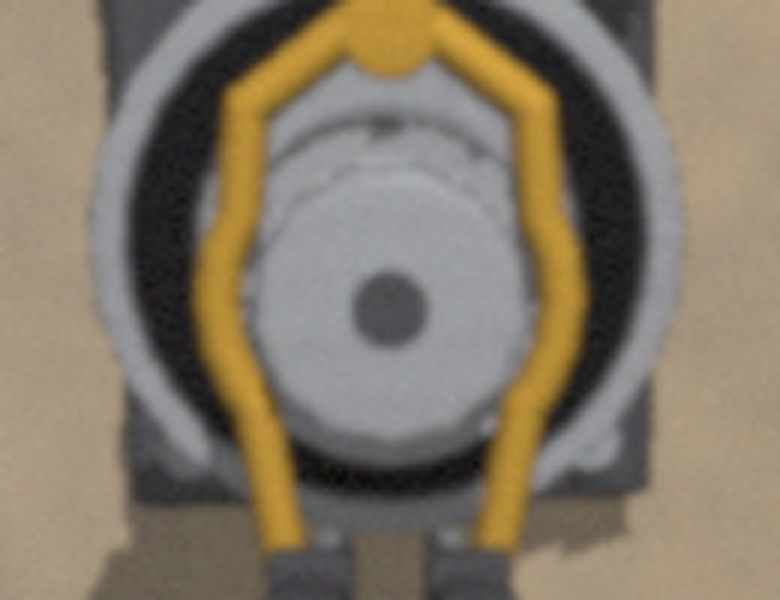

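View pics/b1sc.png

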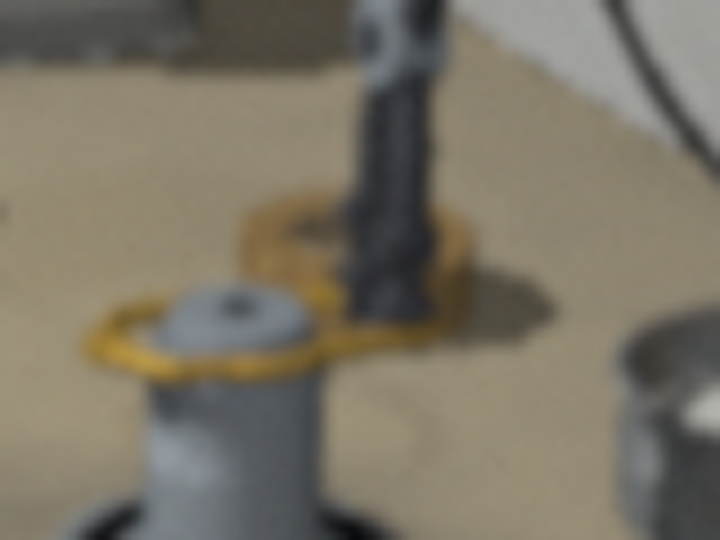

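>>> play_rows(motion=[[0,0,-0.1,0,-0.34],[0,0,-0.3,0,-0.32],[0,0,-0.3,0,-0.3],[0,0,-0.2,0,-0.28],[0,0,0,0,-0.28]])

```text
time: 9.48
ee_pos: [574.6, -112.2, 255.2]
tool_rot: [-0.003, 0.036, 0.999, 0.003]
contact_force: [-0.2, -0.3, -2.4]
gripper_width: 54.9
```

Run:
```python
from h import *
plan([574.3,-112,253.5],-4)
both("b2")
```

```text
t 9.48 pos [ 574.6 -112.2  255.2] yaw -4.14 tilt [-0.006   0.0062 -1.    ] w 54.9 F [-0.2 -0.3 -2.4]
tool shift [0.3 0.2 1.7] turn units -0.03
```

View pics/b2c.png

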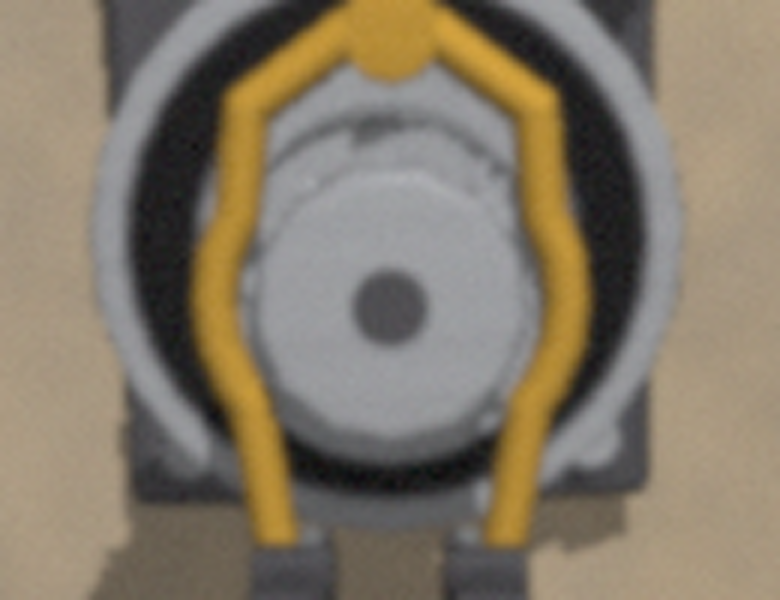

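View pics/b2sc.png

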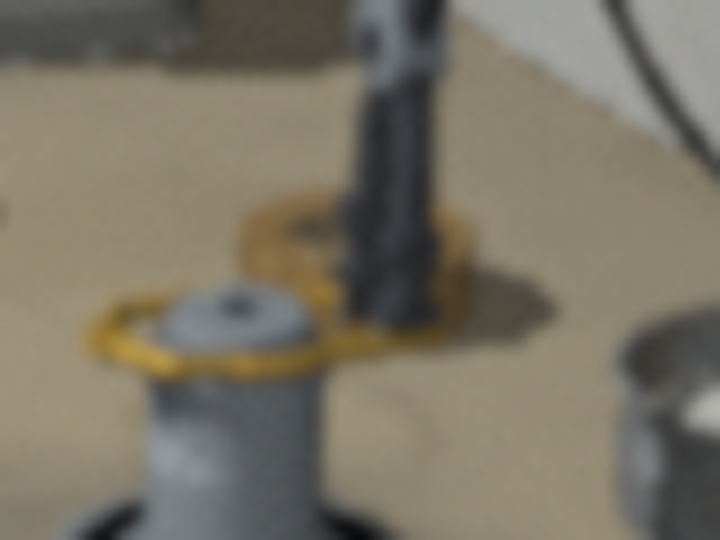

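>>> play_rows(motion=[[0,0,-0.3,0,-0.24],[0,0,-0.4,0,-0.2],[0,0,-0.4,0,-0.16],[0,0,-0.3,0,-0.12],[0,0,-0.3,0,-0.08],[0,0,-0.3,0,-0.04],[0,0,0,0,0],[0,0,0,0,0]])

```text
time: 10.25
ee_pos: [574.3, -112.4, 257.0]
tool_rot: [-0.004, 0.036, 0.999, 0.003]
contact_force: [-0.5, 0.8, -1.4]
gripper_width: 43.0
```

Run:
```python
from h import *
plan([574.3,-112,253.5],-4)
both("b3")
```

```text
t 10.25 pos [ 574.3 -112.4  257. ] yaw -4.15 tilt [-0.0068  0.0062 -1.    ] w 43.0 F [-0.5  0.8 -1.4]
tool shift [0.  0.4 3.5] turn units -0.03
```

View pics/b3c.png

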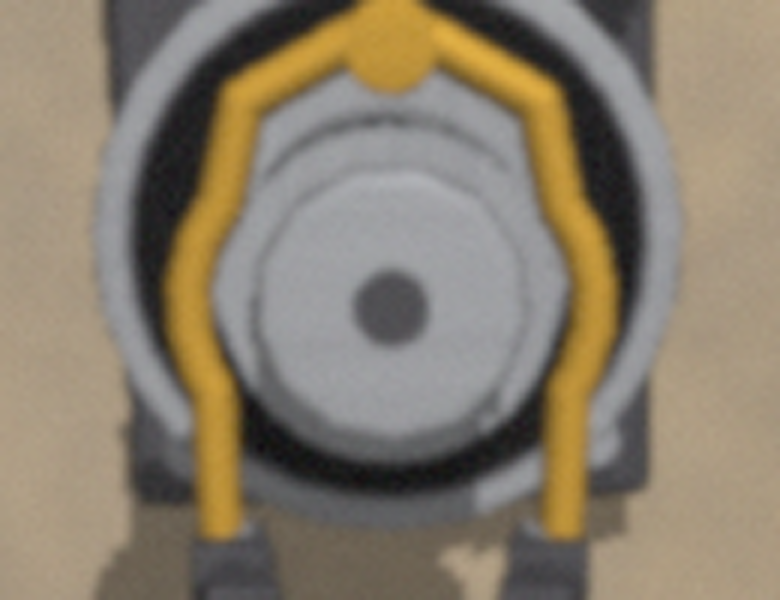

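View pics/b3sc.png

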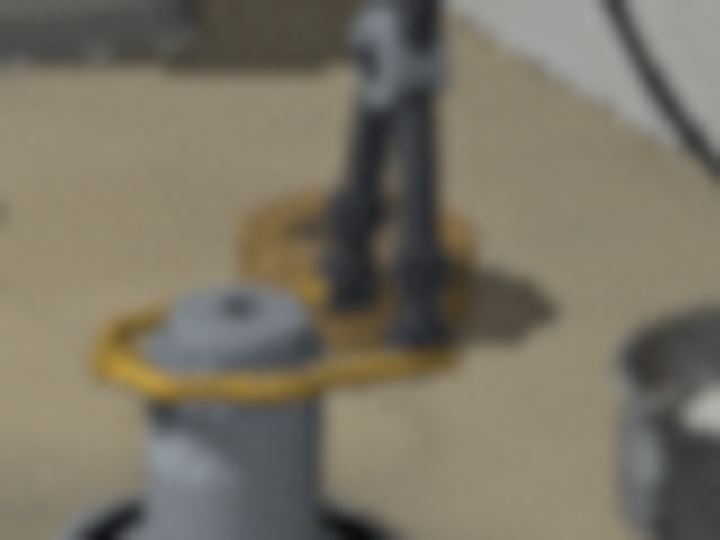

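>>> play_rows(motion=[[0,0,-0.3,0,0.04],[0,0,-0.2,0,0.08],[0.8,0,0,0,0.1],[0.8,0,0,0,0.1],[0,0,0,0,0.1]])

```text
time: 10.77
ee_pos: [572.6, -112.1, 257.3]
tool_rot: [-0.004, 0.036, 0.999, 0.003]
contact_force: [0.3, 0.4, -1.7]
gripper_width: 39.2
```

Run:
```python
from h import *
plan([574.3,-112,253.5],-4)
both("b4")
```

```text
t 10.77 pos [ 572.6 -112.1  257.3] yaw -4.14 tilt [-0.007   0.0065 -1.    ] w 39.2 F [ 0.3  0.4 -1.7]
tool shift [-1.7  0.2  3.8] turn units -0.03
```

View pics/b4c.png

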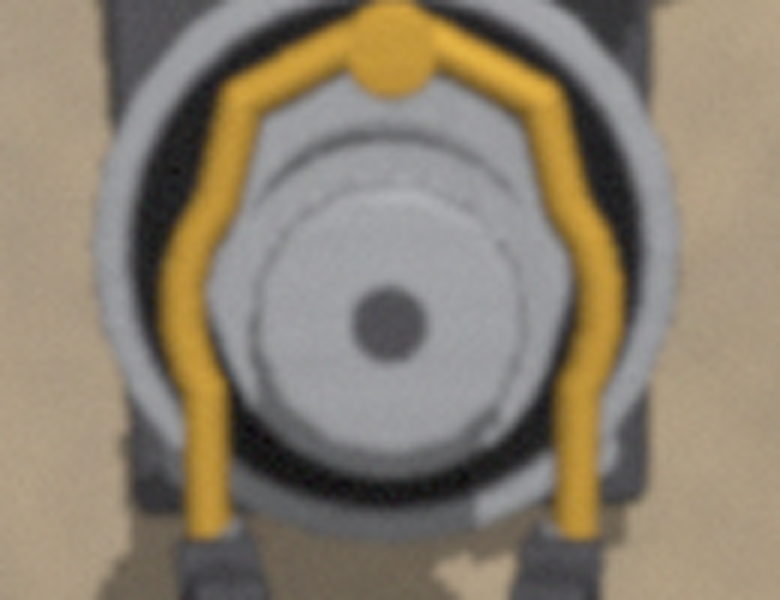

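View pics/b4sc.png

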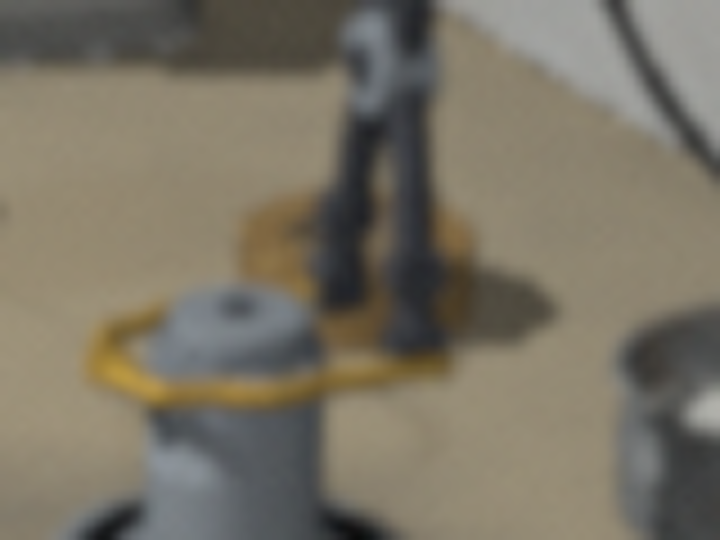

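```bash
cat > fit.py <<'E'
from h import *
from scipy.optimize import least_squares
A=lambda x,y:(215+x/6,110+y/6)
# ring frame pts (left = -y) from closed view a3
c=cal("a3"); C0=np.array([539.1,-109.5]); u=np.array([np.cos(np.radians(-4.2)),np.sin(np.radians(-4.2))]); n=np.array([-u[1],u[0]])
cl=[(390,32),(243,103),(540,100),(217,295),(563,295),(247,405),(530,400)]
pts=[]
for p in cl:
    w=atz("w",A(*p),152.5,c)[:2]-C0; pts.append((w@u,w@n))
pts=np.array(pts)
if __name__=="__main__": print(np.round(pts,1).tolist())
coil=np.array([-28,0.])
B=np.array([[-28,0],[-22.5,-14],[-22.5,14],[-3,-18],[-3,18],[11,-14],[11,14]],float)
def model(q):
    cx,cy,z,a,pit,roll,yaw=q
    out=[]
    for b in B:
        s=np.sign(b[1]); t=s*a/2; d=b-coil; d=np.array([d[0]*np.cos(t)-d[1]*np.sin(t),d[0]*np.sin(t)+d[1]*np.cos(t)])+coil
        zz=z-(d[0]*pit)+d[1]*roll
        cc,ss=np.cos(np.radians(yaw)),np.sin(np.radians(yaw))
        out.append([539.1+cx+d[0]*cc-d[1]*ss,-109.5+cy+d[0]*ss+d[1]*cc,zz])
    return np.array(out)
E
python3 fit.py
```

```text
[[-27.6, 0.1], [-20.6, -14.9], [-20.9, 15.4], [-1.0, -17.9], [-1.0, 18.2], [10.6, -15.0], [10.1, 14.9]]
```

```bash
cat >> fit.py <<'E'
B=np.array([[-28,0],[-20.8,-15.2],[-20.8,15.2],[-1,-18],[-1,18],[10.4,-15],[10.4,15],[39,-9.5]],float)
def run(tag,wp,sp,off=(2/9,5/9)):
    # wp: dict idx->crop px in wrist ; sp: dict idx-> crop px in side
    c=cal(tag)
    def f(q):
        m=model(np.r_[q[:5],0,q[5]]); r=[]
        pw=P("w",m,c); ps=P("side",m)+off
        for i,p in wp.items(): r+=list(pw[i]-A(*p))
        for i,p in sp.items(): r+=list(ps[i]-np.array([270+p[0]/9,180+p[1]/9]))
        return r+[q[4]*10]
    s=least_squares(f,[0,0,153,0.3,0.02,-4.2],loss='soft_l1'); q=s.x
    print("ring centre dx,dy",np.round(q[:2],2),"z",round(q[2],2),"a",round(q[3],3),"pitch",round(q[4],3),"yaw",round(q[5],2),"rms",round(np.sqrt(np.mean(s.fun**2)),2)); print(np.round(s.fun,1))
E
python3 - <<'E'
from fit import *
run("a3",{0:(390,32),1:(243,103),2:(540,100),3:(217,295),4:(563,295),5:(247,405),6:(530,400)},{0:(97,350),1:(160,376),7:(440,325)})
run("b4",{0:(392,50),1:(238,100),2:(548,95),3:(185,285),4:(602,285),5:(208,385),6:(582,380)},{0:(97,360),1:(150,392),7:(450,365)})
E
```

```text
ring centre dx,dy [0.15 0.12] z 152.0 a 0.005 pitch 0.002 yaw -4.22 rms 0.34
[ 0.  -0.4 -0.3 -0.2 -0.1  0.3  0.   0.1 -0.   0.1  0.1 -0.3  0.4  0.5
  0.3  0.1  0.3  0.  -1.1  0.1  0. ]
ring centre dx,dy [0.7  0.55] z 148.7 a 0.305 pitch 0.038 yaw -3.74 rms 0.55
[ 0.1  0.   0.1 -0.2 -0.2  0.2  0.8 -0.6 -0.6 -1.2 -0.5  0.6  0.4  0.9
  0.6  0.1  0.6 -0.2 -1.   0.   0.4]
```

>>> play_rows(motion=[[0.4,-0.3,1,0,0.1],[0,0,1.5,0,0.1],[0,0,1.5,0,0.1],[0,0,1.5,0,0.1],[0,0,1.5,0,0.1],[0,0,1,0,0.1],[0,0,0,0,0.1]])

```text
time: 11.45
ee_pos: [572.1, -112.4, 248.3]
tool_rot: [-0.004, 0.036, 0.999, 0.003]
contact_force: [0.1, -0.4, -1.4]
gripper_width: 39.2
```

Run:
```python
from h import *
plan([572.2,-112.4,225],-4)
both("b5")
```

```text
t 11.45 pos [ 572.1 -112.4  248.3] yaw -4.15 tilt [-0.0072  0.0066 -1.    ] w 39.2 F [ 0.1 -0.4 -1.4]
tool shift [-0.3 -0.2 23.3] turn units -0.03
```

View pics/b5c.png

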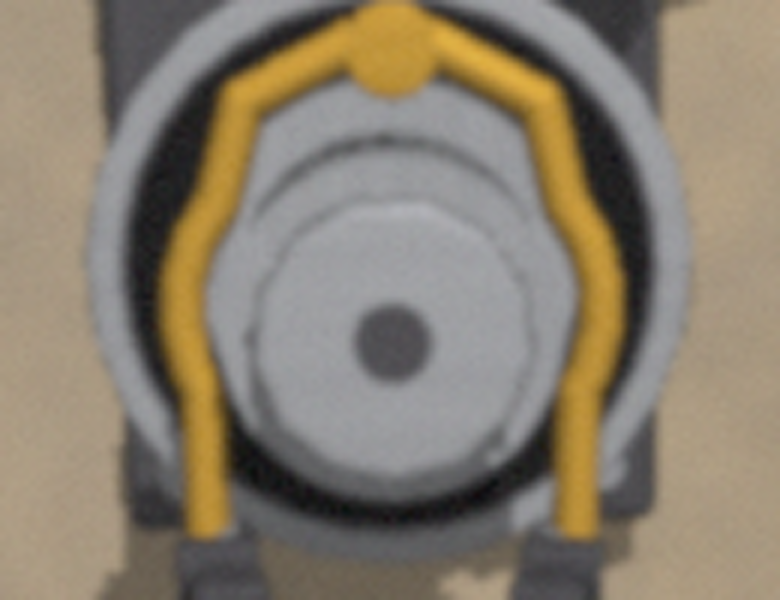

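View pics/b5sc.png

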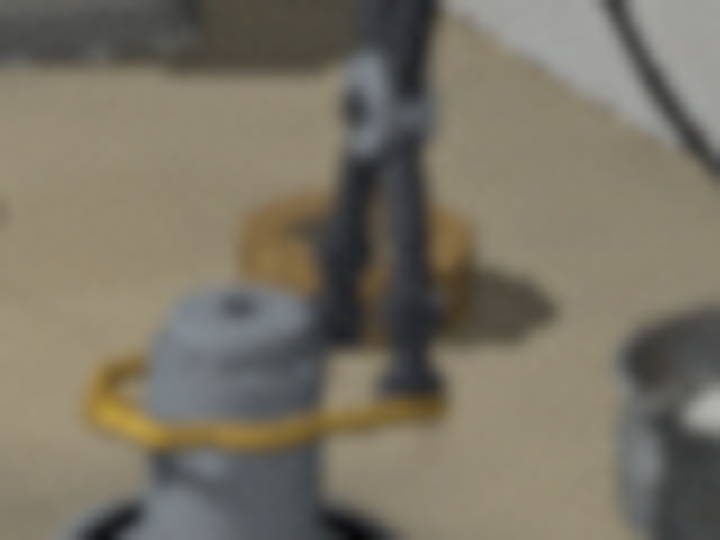

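>>> play_rows(motion=[[0,0,1.5,0,0.1],[0,0,2,0,0.1],[0,0,2,0,0.1],[0,0,2,0,0.1],[0,0,2,0,0.1],[0,0,1.5,0,0.1],[0,0,1,0,0.1],[0,0,0,0,0.1]])

```text
time: 12.22
ee_pos: [572.2, -112.3, 235.2]
tool_rot: [-0.003, 0.036, 0.999, 0.003]
contact_force: [-0.1, 0.6, -2.6]
gripper_width: 39.5
```

Run:
```python
from h import *
plan([572.2,-112.4,225],-4)
both("b6",(270,190,80,60))
```

```text
t 12.22 pos [ 572.2 -112.3  235.2] yaw -4.15 tilt [-0.0067  0.0065 -1.    ] w 39.5 F [-0.1  0.6 -2.6]
tool shift [-0.1 -0.1 10.2] turn units -0.03
```

View pics/b6c.png

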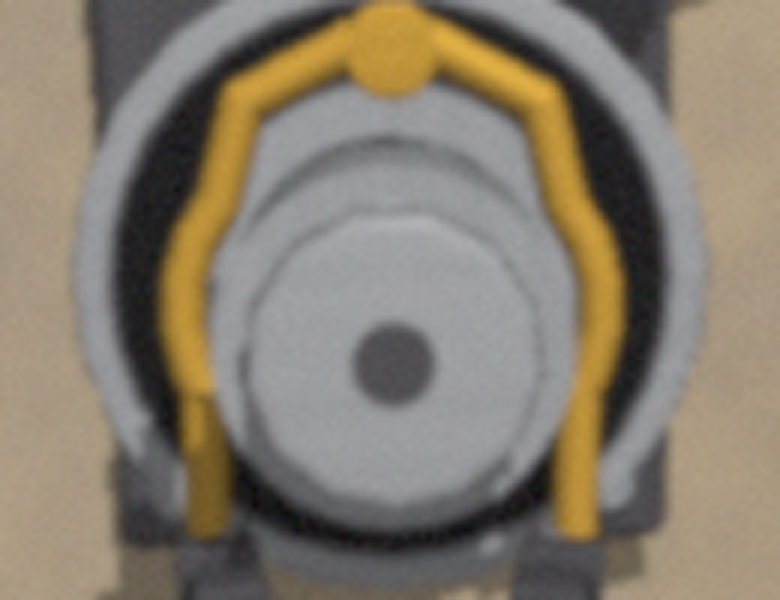

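View pics/b6sc.png

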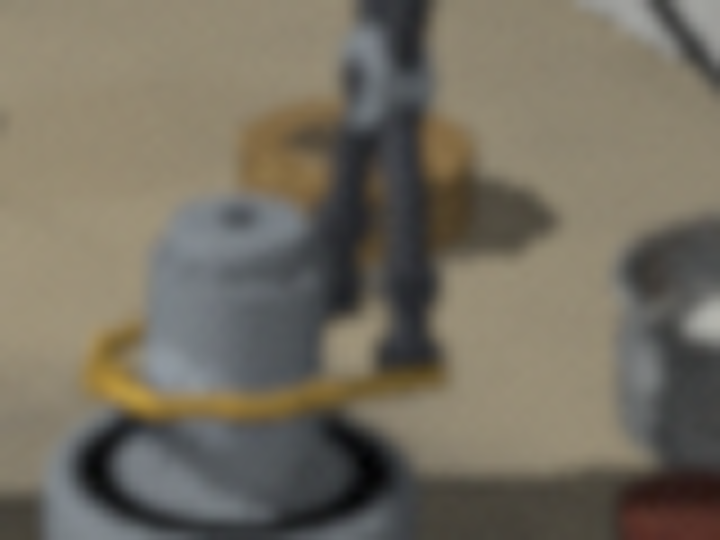

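>>> play_rows(motion=[[0,0,1.2,0,0.1],[0,0,1.2,0,0.1],[0,0,1.2,0,0.1],[0,0,1.2,0,0.1],[0,0,1,0,0.1],[0,0,0,0,0.1]])

```text
time: 12.82
ee_pos: [572.5, -112.4, 229.6]
tool_rot: [-0.003, 0.036, 0.999, 0.003]
contact_force: [0.1, 0.1, -2.8]
gripper_width: 39.0
```

Run:
```python
from h import *
plan([572.2,-112.4,225],-4)
both("b7",(270,190,80,60))
for z in (95,100,105,110,115,118): print(z,np.round((P("side",[539.1,-109.5,z])[0]-[270,190])*9+[2,5]), np.round((P("side",[[539.1+38*np.cos(t),-109.5+38*np.sin(t),z] for t in np.linspace(0,6.28,60)])-[270,190]).max(0)*9+[2,5]))
```

```text
t 12.82 pos [ 572.5 -112.4  229.6] yaw -4.14 tilt [-0.0054  0.006  -1.    ] w 39.0 F [ 0.1  0.1 -2.8]
tool shift [ 0.3 -0.1  4.6] turn units -0.03
95 [224. 500.] [411. 587.]
100 [225. 478.] [412. 564.]
105 [225. 456.] [413. 541.]
110 [226. 433.] [414. 518.]
115 [227. 411.] [415. 496.]
118 [227. 398.] [415. 482.]
```

View pics/b7sc.png

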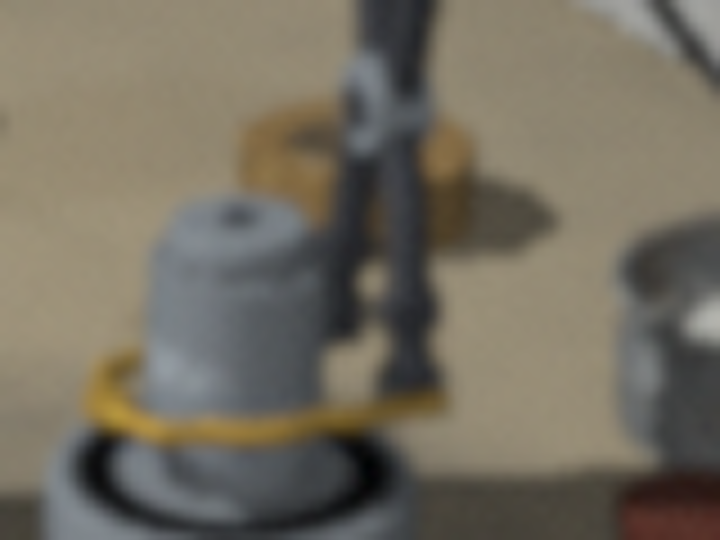

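>>> play_rows(motion=[[0,0,1.5,0,0.1],[0,0,1.5,0,0.1],[0,0,1.5,0,0.1],[0,0,1.5,0,0.1],[0,0,1,0,0.1],[0,0,0,0,0.1]])

```text
time: 13.42
ee_pos: [572.6, -112.4, 222.2]
tool_rot: [-0.003, 0.036, 0.999, 0.003]
contact_force: [0.7, -0.1, -2.4]
gripper_width: 39.1
```

Run:
```python
from h import *
plan([572.2,-112.4,216],-4)
both("b8",(270,195,80,60))
```

```text
t 13.42 pos [ 572.6 -112.4  222.2] yaw -4.14 tilt [-0.0049  0.0058 -1.    ] w 39.1 F [ 0.7 -0.1 -2.4]
tool shift [ 0.4 -0.   6.2] turn units -0.03
```

View pics/b8sc.png

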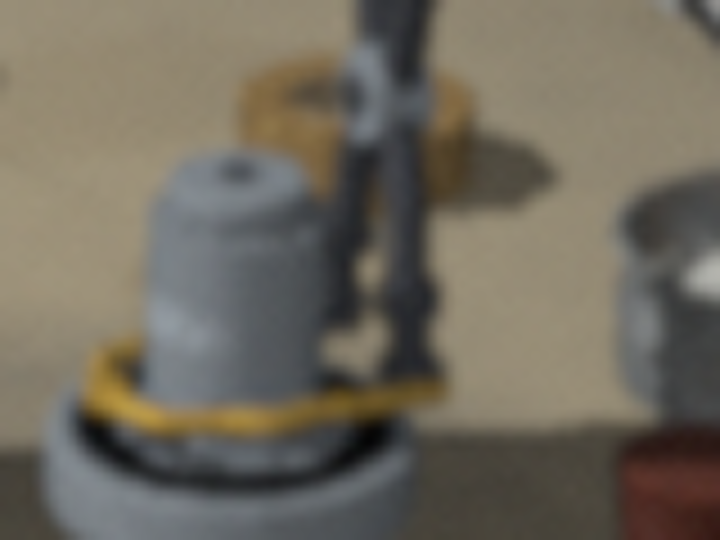

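View pics/b8c.png

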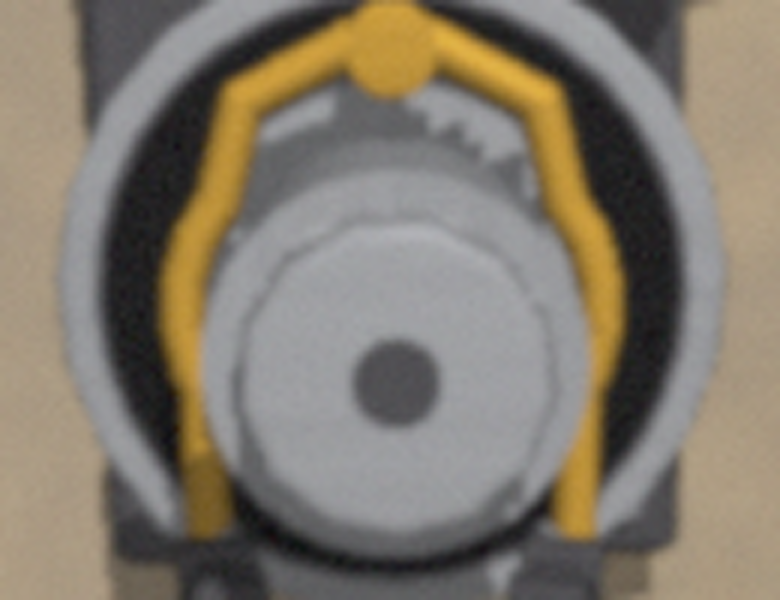

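>>> play_rows(motion=[[0,0,0.8,0,0.1],[0,0,0.8,0,0.1],[0,0,0.8,0,0.1],[0,0,0.5,0,0.1]])

```text
time: 13.85
ee_pos: [572.9, -112.5, 219.6]
tool_rot: [-0.002, 0.036, 0.999, 0.003]
contact_force: [-0.5, -0.0, -2.0]
gripper_width: 39.6
```

>>> play_rows(motion=[[0,0,0.6,0,0.1],[0,0,0.6,0,0.1]])

```text
time: 14.02
ee_pos: [572.9, -112.5, 218.3]
tool_rot: [-0.002, 0.036, 0.999, 0.003]
contact_force: [-0.6, -0.0, -2.7]
gripper_width: 39.0
```

>>> play_rows(motion=[[0,0,0.6,0,0.1],[0,0,0.6,0,0.1]])

```text
time: 14.18
ee_pos: [572.9, -112.5, 217.0]
tool_rot: [-0.002, 0.036, 0.999, 0.003]
contact_force: [-0.4, 0.4, -2.1]
gripper_width: 39.2
```

>>> play_rows(motion=[[0,0,0.6,0,0.1],[0,0,0.4,0,0.1]])

```text
time: 14.35
ee_pos: [572.9, -112.5, 215.8]
tool_rot: [-0.002, 0.036, 0.999, 0.003]
contact_force: [-0.4, -0.4, -2.5]
gripper_width: 39.4
```

Run:
```python
from h import *
plan([572.2,-112.4,216],-4)
both("b9",(270,195,80,60))
```

```text
t 14.35 pos [ 572.9 -112.5  215.8] yaw -4.14 tilt [-0.004   0.0053 -1.    ] w 39.4 F [-0.4 -0.4 -2.5]
tool shift [ 0.7  0.1 -0.2] turn units -0.03
```

View pics/b9sc.png

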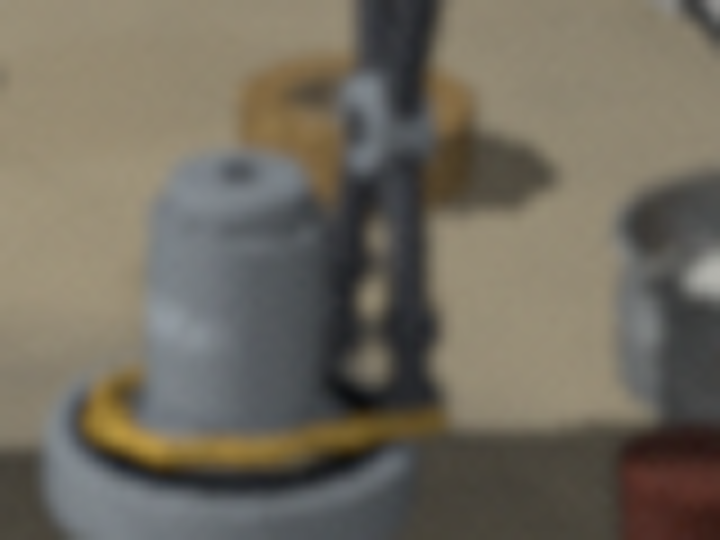

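View pics/b9c.png

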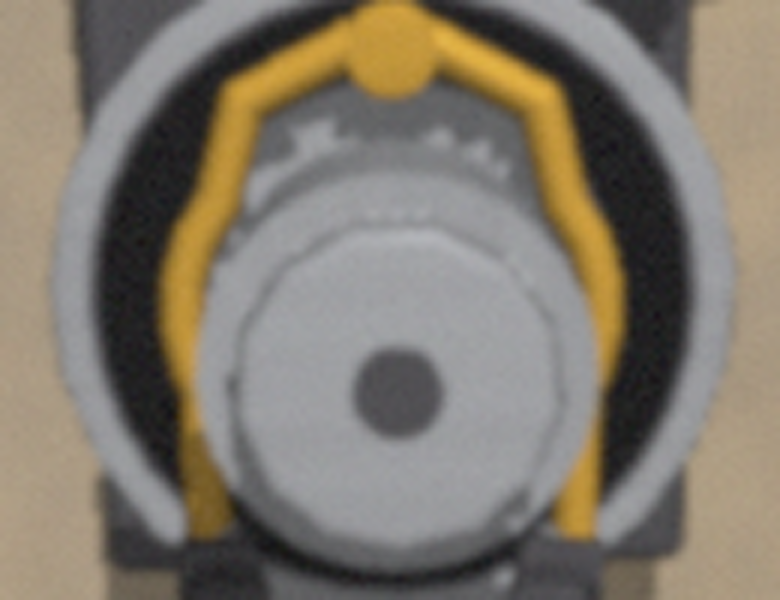

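>>> play_rows(motion=[[0.2,0,0.5,0,0.1],[0,0,0.5,0,0.1]])

```text
time: 14.62
ee_pos: [572.7, -112.5, 214.9]
tool_rot: [-0.002, 0.036, 0.999, 0.003]
contact_force: [-0.3, 0.1, -2.8]
gripper_width: 39.2
```

```bash
python3 -c "
from h import *
plan([572.2,-112.4,216],-4)"
```

```text
t 14.62 pos [ 572.7 -112.5  214.9] yaw -4.14 tilt [-0.0039  0.0053 -1.    ] w 39.2 F [-0.3  0.1 -2.8]
tool shift [ 0.5  0.1 -1.1] turn units -0.03
```

>>> play_rows(motion=[[0,0,0.5,0,0.1],[0,0,0.4,0,0.1]])

```text
time: 14.78
ee_pos: [572.9, -112.6, 214.2]
tool_rot: [-0.002, 0.036, 0.999, 0.002]
contact_force: [-0.4, 0.5, 0.2]
gripper_width: 39.3
```

>>> play_rows(motion=[[0,0,0.4,0,0.1]])

```text
time: 14.87
ee_pos: [573.1, -112.6, 214.2]
tool_rot: [-0.001, 0.036, 0.999, 0.002]
contact_force: [-0.1, 0.7, 0.6]
gripper_width: 38.9
```

Run:
```python
from h import *
plan([572.2,-112.4,214],-4)
both("b10",(270,195,80,60))
plan([572.2,-112.4,214],-4)
```

```text
t 14.87 pos [ 573.1 -112.6  214.2] yaw -4.14 tilt [-0.0024  0.0049 -1.    ] w 38.9 F [-0.1  0.7  0.6]
tool shift [0.9 0.1 0.2] turn units -0.03
t 14.97 pos [ 573.1 -112.6  214.2] yaw -4.14 tilt [-0.0025  0.0049 -1.    ] w 39.3 F [0.1 0.2 0.4]
tool shift [0.9 0.1 0.2] turn units -0.03
```

View pics/b10sc.png

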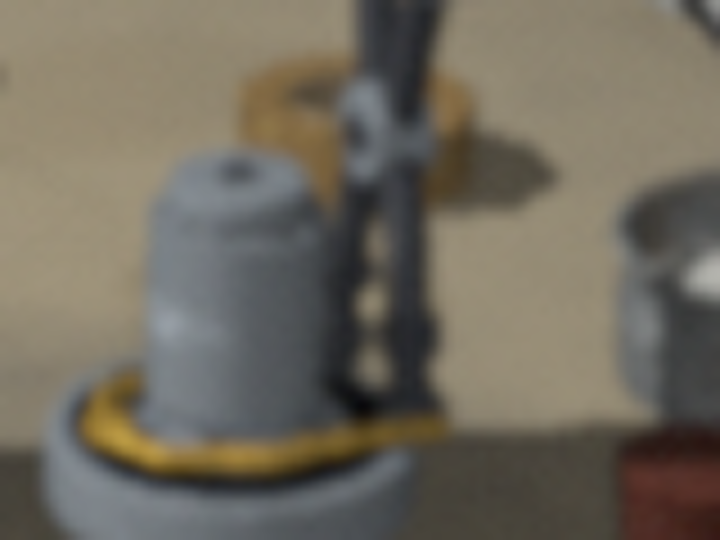

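View pics/b10c.png

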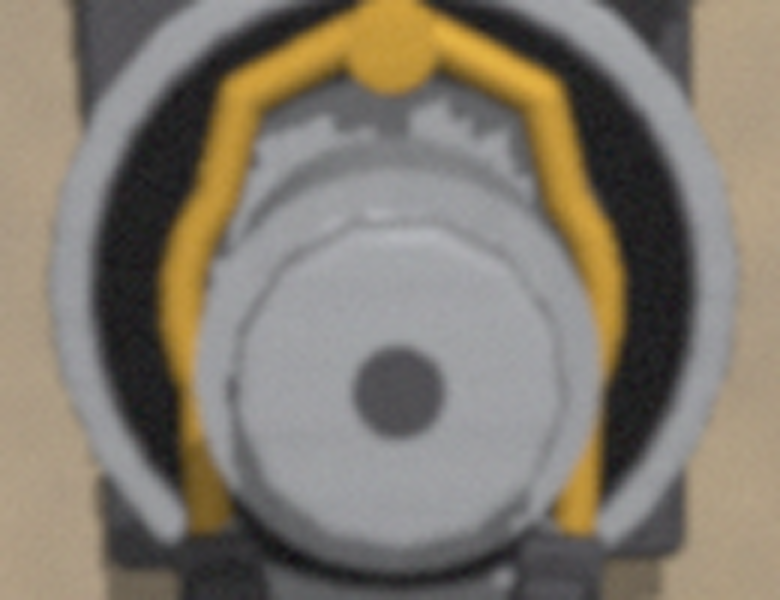

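>>> play_rows(motion=[[0.2,0,0.5,0,0.06],[0.2,0,0.5,0,0.02],[0.1,0,0.5,0,-0.02]])

```text
time: 15.22
ee_pos: [572.9, -112.7, 213.3]
tool_rot: [-0.001, 0.036, 0.999, 0.002]
contact_force: [-0.2, 0.6, 2.2]
gripper_width: 43.6
```

```bash
python3 -c "
from h import *
plan([572.2,-112.4,214],-4)"
```

```text
t 15.22 pos [ 572.9 -112.7  213.3] yaw -4.14 tilt [-0.0012  0.0043 -1.    ] w 43.6 F [-0.2  0.6  2.2]
tool shift [ 0.7  0.2 -0.6] turn units -0.03
```

>>> play_rows(motion=[[0.2,0,0.5,0,-0.06],[0.2,0,0.5,0,-0.1],[0.2,0,0.5,0,-0.14]])

```text
time: 15.47
ee_pos: [572.7, -112.6, 212.1]
tool_rot: [-0.0, 0.036, 0.999, 0.002]
contact_force: [0.4, 0.4, 1.7]
gripper_width: 48.8
```

Run:
```python
from h import *
plan([572.2,-112.4,214],-4)
both("d1",(270,195,80,60))
```

```text
t 15.47 pos [ 572.7 -112.6  212.1] yaw -4.14 tilt [ 0.      0.0042 -1.    ] w 48.8 F [0.4 0.4 1.7]
tool shift [ 0.5  0.2 -1.9] turn units -0.03
```

View pics/d1sc.png

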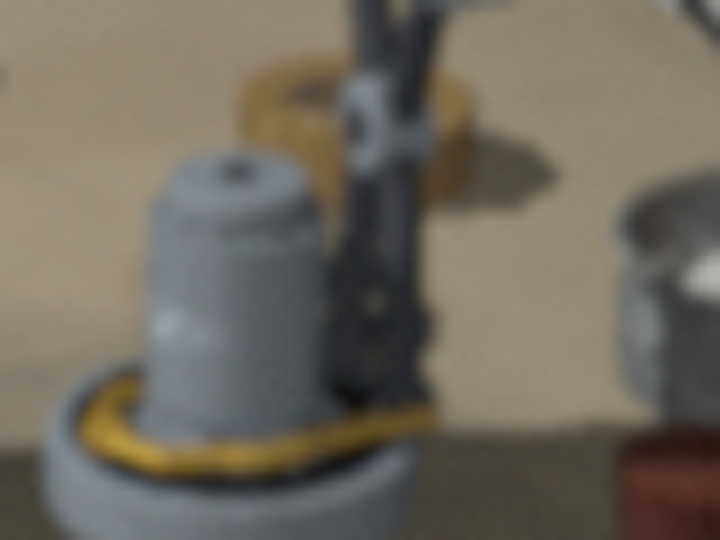

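View pics/d1c.png

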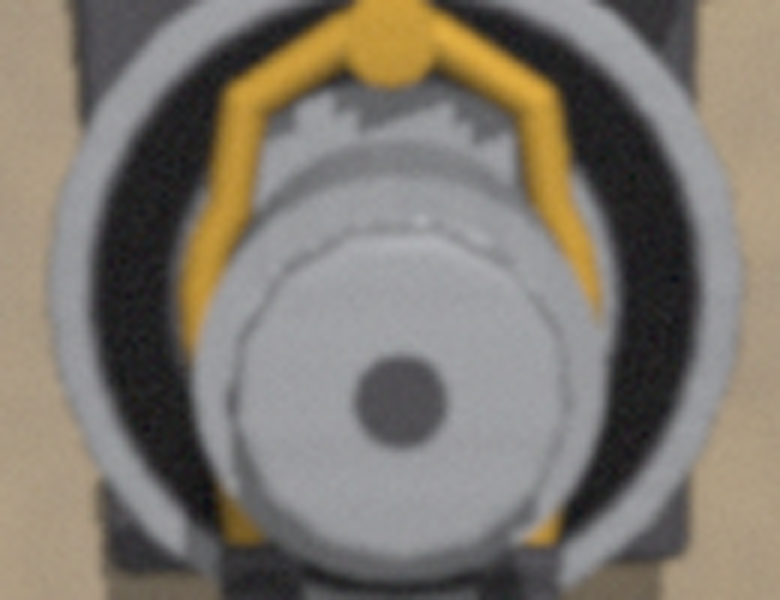

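>>> play_rows(motion=[[0.2,0,0.4,0,-0.18],[0.2,0,0.5,0,-0.22],[0.2,0,0.5,0,-0.26],[0.1,0,0.5,0,-0.3]])

```text
time: 15.9
ee_pos: [571.8, -112.8, 209.7]
tool_rot: [-0.0, 0.036, 0.999, 0.002]
contact_force: [-0.2, 0.4, 2.8]
gripper_width: 55.4
```

Run:
```python
from h import *
plan([572.2,-112.4,214],-4)
both("d2",(270,195,80,60))
```

```text
t 15.9 pos [ 571.8 -112.8  209.7] yaw -4.14 tilt [-5.0e-04  3.9e-03 -1.0e+00] w 55.4 F [-0.2  0.4  2.8]
tool shift [-0.4  0.4 -4.3] turn units -0.03
```

View pics/d2sc.png

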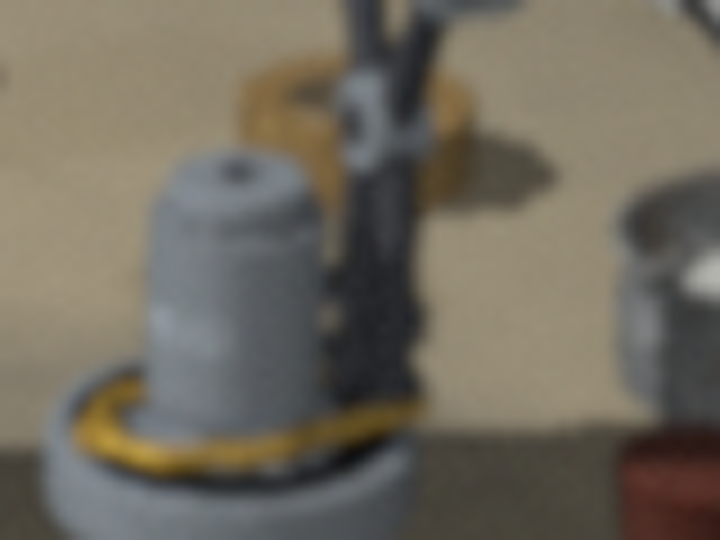

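View pics/d2c.png

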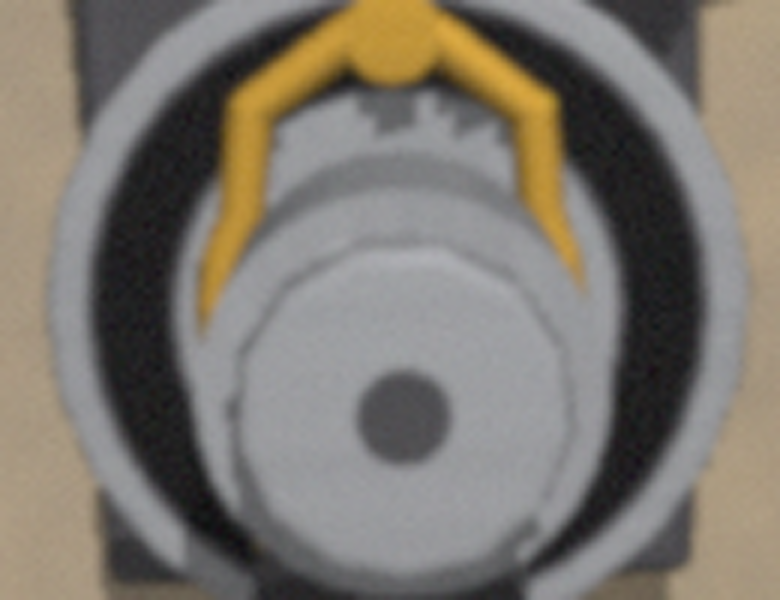

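>>> play_rows(motion=[[0.2,0,0.7,0,-0.33],[0.2,0,0.7,0,-0.36],[0.1,0,0.7,0,-0.39],[0.1,0,0.6,0,-0.42]])

```text
time: 16.33
ee_pos: [571.3, -112.9, 207.2]
tool_rot: [-0.0, 0.036, 0.999, 0.002]
contact_force: [0.7, 0.5, 3.2]
gripper_width: 60.7
```

Run:
```python
from h import *
plan([572.2,-112.4,214],-4)
both("d3",(270,195,80,60))
```

```text
t 16.33 pos [ 571.3 -112.9  207.2] yaw -4.14 tilt [ 1.0e-04  3.4e-03 -1.0e+00] w 60.7 F [0.7 0.5 3.2]
tool shift [-0.8  0.6 -6.8] turn units -0.03
```

View pics/d3sc.png

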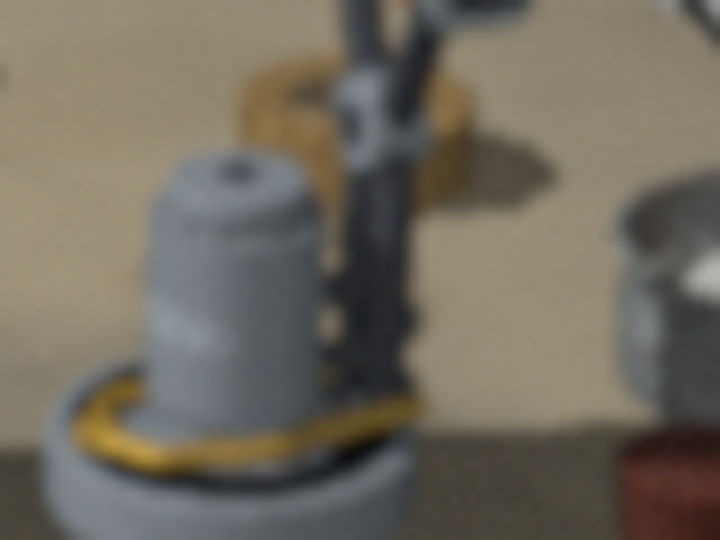

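View pics/d3.png

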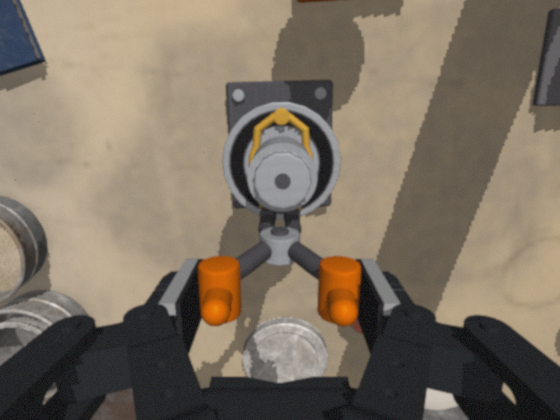

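Run:
```python
from fit import *
for z in (106,107.5,109,111):
  m=model([0,0,z,0,0,0,-4.2]); p=(P("side",m)+[2/9,5/9]-[270,195])*9; print(z,np.round(p[[0,1,5,7]]).tolist(), np.round((P("w",m,cal("d3"))-[215,110])*6)[:3].tolist())
```

```text
106 [[97.0, 427.0], [158.0, 453.0], [302.0, 430.0], [420.0, 397.0]] [[400.0, 51.0], [251.0, 124.0], [549.0, 124.0]]
107.5 [[97.0, 420.0], [158.0, 447.0], [302.0, 423.0], [420.0, 391.0]] [[400.0, 51.0], [250.0, 125.0], [551.0, 125.0]]
109 [[97.0, 413.0], [158.0, 440.0], [302.0, 416.0], [420.0, 384.0]] [[401.0, 52.0], [249.0, 126.0], [552.0, 126.0]]
111 [[97.0, 404.0], [158.0, 431.0], [303.0, 407.0], [421.0, 375.0]] [[401.0, 53.0], [248.0, 127.0], [553.0, 127.0]]
```

View pics/d3c.png

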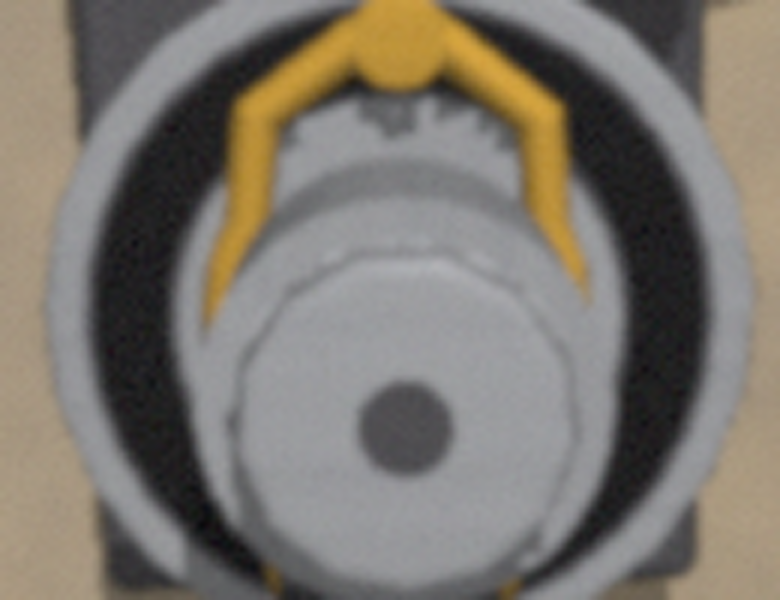

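>>> play_rows(motion=[[-0.3,0,0,0,-0.45],[0,0,0,0,-0.46],[0,0,0,0,-0.46],[0,0,-0.8,0,-0.46],[0,0,-1,0,-0.46],[0,0,-1,0,-0.46]])

```text
time: 16.93
ee_pos: [570.5, -112.5, 208.4]
tool_rot: [-0.002, 0.036, 0.999, 0.002]
contact_force: [0.6, 0.1, -2.5]
gripper_width: 62.4
```

Run:
```python
from h import *
plan([572.2,-112.4,214],-4)
both("d4",(270,195,80,60))
```

```text
t 16.93 pos [ 570.5 -112.5  208.4] yaw -4.14 tilt [-0.0037  0.005  -1.    ] w 62.4 F [ 0.6  0.1 -2.5]
tool shift [-1.7  0.2 -5.6] turn units -0.03
```

View pics/d4sc.png

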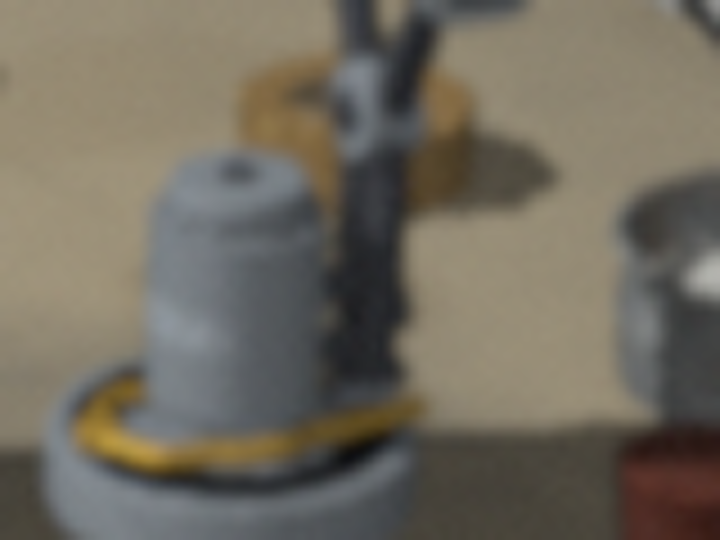

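View pics/d4c.png

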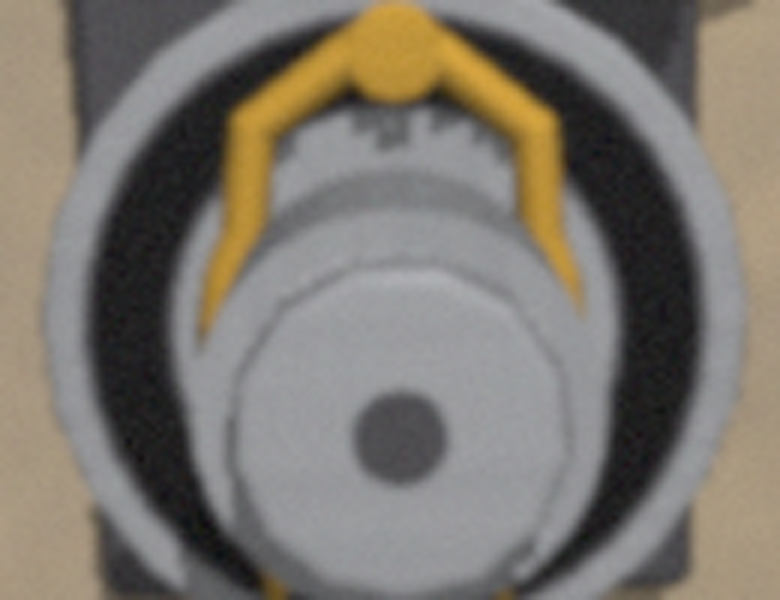

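>>> play_rows(motion=[[-0.5,0,-1.5,0,-0.46],[-0.5,0,-2,0,-0.46],[-0.5,0,-3,0,-0.46],[0,0,-4,0,-0.46],[0,0,-5,0,-0.46],[0,0,-8,0,-0.46],[0,0,-10,0,-0.46],[0,0,-10,0,-0.46],[0,0,-8,0,-0.46],[0,0,0,0,-0.46]])

```text
time: 17.87
ee_pos: [572.9, -113.0, 266.9]
tool_rot: [-0.001, 0.036, 0.999, 0.002]
contact_force: [-0.1, -0.1, -2.0]
gripper_width: 62.8
```

Run:
```python
from h import *
plan([572.2,-112.4,214],-4)
both("d5",(270,175,80,60))
s=cv2.imread("pics/d5s.png"); cv2.imwrite("pics/d5sw.png",cv2.resize(s[110:270,250:370],None,fx=4,fy=4,interpolation=cv2.INTER_CUBIC)[:600])
```

```text
t 17.87 pos [ 572.9 -113.   266.9] yaw -4.14 tilt [-0.0014  0.0041 -1.    ] w 62.8 F [-0.1 -0.1 -2. ]
tool shift [ 0.6  0.4 52.9] turn units -0.03
```

View pics/d5sw.png

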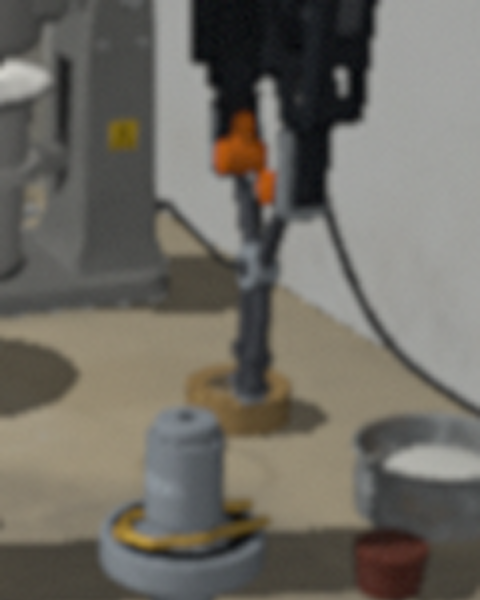

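View pics/d5.png

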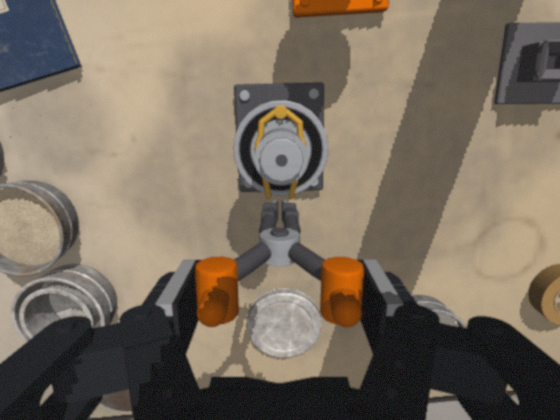

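>>> play_rows(motion=[[0,0,-10,0,-0.46],[0,0,-10,0,-0.46],[8,20,0,0,-0.46],[10,25,0,0,-0.46],[10,25,-1,0,-0.46],[10,25,-1,0,-0.46],[10,25,-1,0,-0.46],[10,25,0,0,-0.46],[10,25,0,0,-0.46],[10,25,0,0,-0.46],[8,20,0,0,-0.46],[0,0,0,0,-0.46]])

```text
time: 18.97
ee_pos: [499.5, 114.7, 295.8]
tool_rot: [-0.002, 0.039, 0.999, 0.003]
contact_force: [-0.7, -0.3, -1.5]
gripper_width: 62.3
```

Run:
```python
from h import *
plan([485,153,285],-4)
```

```text
t 18.97 pos [499.5 114.7 295.8] yaw -4.5 tilt [-0.004   0.0061 -1.    ] w 62.3 F [-0.7 -0.3 -1.5]
tool shift [17.4 37.  11.1] turn units -0.1
```

>>> play_rows(motion=[[8,18,5,-0.1,-0.46],[8,15,10,0,-0.46],[0,0,15,0,-0.46],[0,0,20,0,-0.46],[0,0,20,0,-0.46],[0,0,12,0,-0.46],[0,0,0,0,-0.46],[0,0,0,0,-0.46]])

```text
time: 19.63
ee_pos: [487.9, 150.5, 217.4]
tool_rot: [0.002, 0.033, 0.999, 0.002]
contact_force: [-0.9, 0.2, -1.1]
gripper_width: 62.3
```

Run:
```python
from h import *
plan([485,153,285],-4)
look("e1",(205,140,160,120),5)
s=snapshot("side"); cv2.imwrite("pics/e1s.png",s); cv2.imwrite("pics/e1sc.png",cv2.resize(s[140:260,170:290],None,fx=5,fy=5,interpolation=cv2.INTER_CUBIC))
```

```text
t 19.63 pos [487.9 150.5 217.4] yaw -3.73 tilt [ 0.0041  0.0046 -1.    ] w 62.3 F [-0.9  0.2 -1.1]
tool shift [  2.8   2.6 -67.6] turn units 0.05
```

View pics/e1c.png

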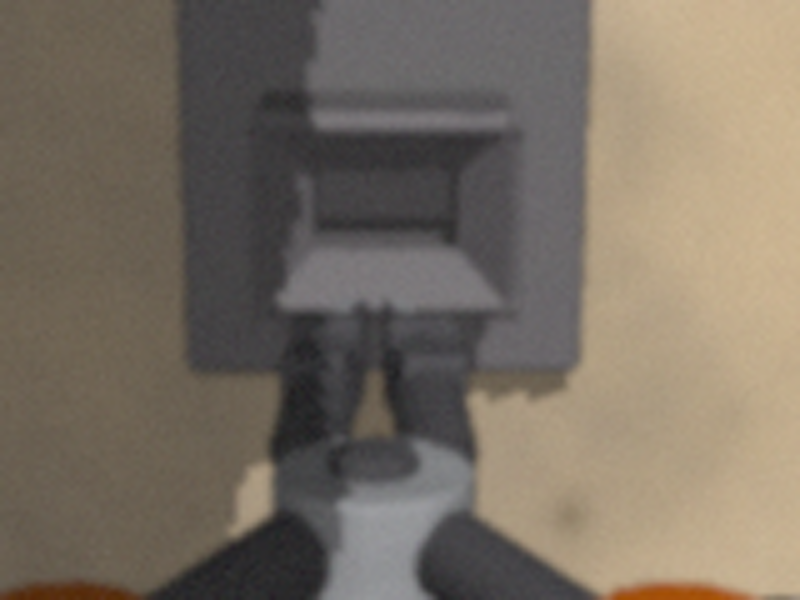

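View pics/e1sc.png

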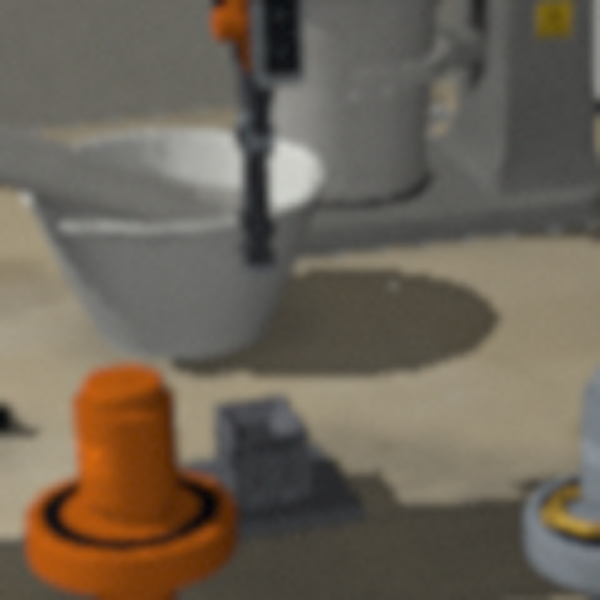

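Run:
```python
from h import *
c=cal("e1"); A=lambda x,y:(205+x/5,140+y/5); r=lambda p,z:np.round(atz("w",A(*p),z,c),1)
print("far rim",r((275,307),42),r((505,307),42)); print("far pocket",r((318,238),34),r((452,238),34))
print("near rim",r((312,130),42),r((508,128),42),"inner floor edge",r((318,228),8),r((450,228),8))
print("base corners z~5",r((190,368),5),r((578,365),5))
for z in (112,114): print("tip front edge",z,r((373,302),z))
# tip side: 
print("side tip",[np.round(atz("side",(170+258/5,140+262/5),z),1) for z in (110,113,116)])
```

```text
far rim [498.8 133.4  42. ] [501.5 172.5  42. ]
far pocket [489.1 141.3  34. ] [490.7 164.5  34. ]
near rim [468.9 142.   42. ] [470.8 174.4  42. ] inner floor edge [493.2 140.4   8. ] [494.8 165.1   8. ]
base corners z~5 [519.8 113.6   5. ] [524.2 188.4   5. ]
tip front edge 112 [480.3 150.9 112. ]
tip front edge 114 [479.8 150.9 114. ]
side tip [array([492.6, 164.9, 110. ]), array([490.1, 157.3, 113. ]), array([487.6, 149.7, 116. ])]
```

>>> play_rows(motion=[[1.3,2.3,6,0,-0.46],[0,0,10,0,-0.46],[0,0,10,0,-0.46],[0,0,10,0,-0.46],[0,0,10,0,-0.46],[0,0,5,0,-0.46],[0,0,0,0,-0.46],[0,0,0,0,-0.46]])

```text
time: 20.4
ee_pos: [489.5, 153.1, 165.0]
tool_rot: [0.006, 0.033, 0.999, 0.003]
contact_force: [-0.2, 0.5, -0.7]
gripper_width: 62.3
```

Run:
```python
from h import *
plan([485,153,160],-4)
look("e2",(205,140,160,120),5)
s=snapshot("side"); cv2.imwrite("pics/e2s.png",s); cv2.imwrite("pics/e2sc.png",cv2.resize(s[140:260,170:290],None,fx=5,fy=5,interpolation=cv2.INTER_CUBIC))
```

```text
t 20.4 pos [489.5 153.1 165. ] yaw -3.76 tilt [ 0.0113  0.0051 -0.9999] w 62.3 F [-0.2  0.5 -0.7]
tool shift [ 4.5 -0.5  5. ] turn units 0.05
```

View pics/e2c.png

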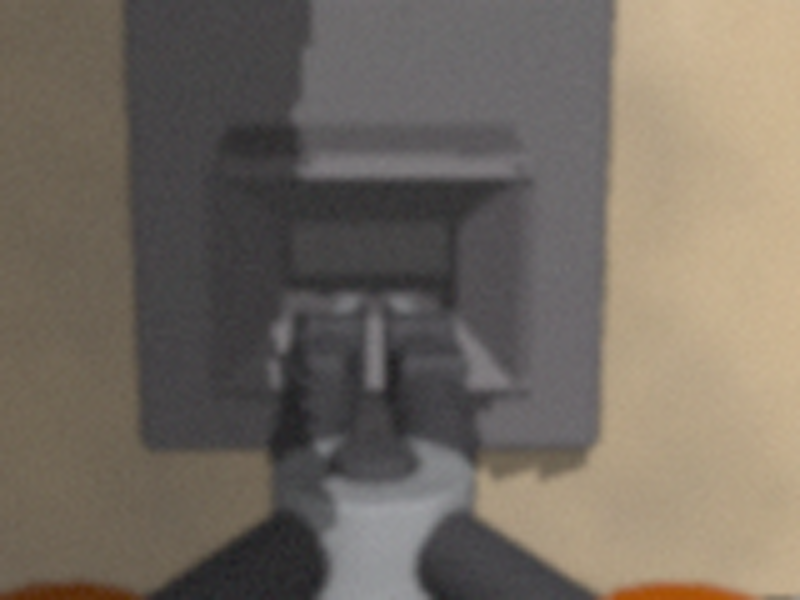

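View pics/e2sc.png

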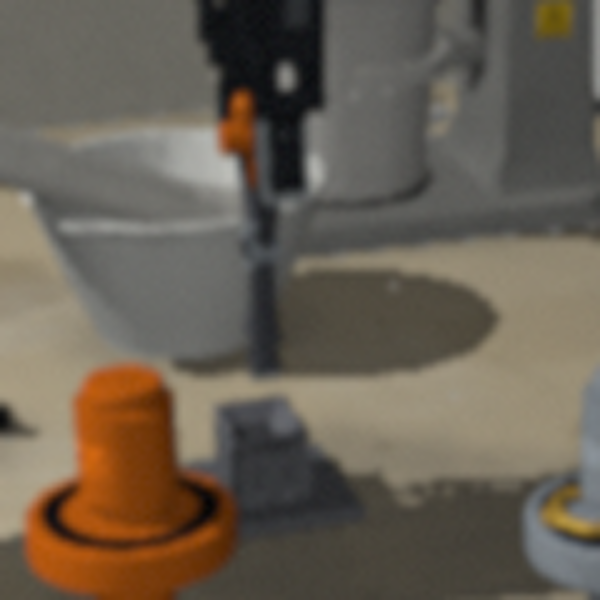

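Run:
```python
from h import *
c=cal("e2"); A=lambda x,y:(205+x/5,140+y/5); r=lambda p,z:np.round(atz("w",A(*p),z,c),1)
print("far rim",r((213,393),42),r((525,391),42)); print("near rim",r((225,180),42),r((530,178),42))
print("base far",r((142,447),5),r((598,445),5))
for z in (59,61,63): print("tip front edge",z,r((376,295),z))
```

```text
far rim [499.4 129.7  42. ] [502.1 174.2  42. ]
near rim [468.6 134.2  42. ] [471.2 176.3  42. ]
base far [519.9 113.2   5. ] [524.8 188.6   5. ]
tip front edge 59 [481.8 154.1  59. ]
tip front edge 61 [481.3 154.1  61. ]
tip front edge 63 [480.8 154.1  63. ]
```

>>> play_rows(motion=[[2.2,-0.8,2,0,-0.46],[0.3,0,4,0,-0.46],[0.3,0,4,0,-0.46],[0.3,0,3,0,-0.46],[0,0,0,0,-0.46]])

```text
time: 20.92
ee_pos: [487.7, 152.7, 153.1]
tool_rot: [0.008, 0.033, 0.999, 0.003]
contact_force: [0.5, 0.3, -1.7]
gripper_width: 62.4
```

Run:
```python
from h import *
plan([485,153,160],-4)
look("e3",(205,140,160,120),5)
s=snapshot("side"); cv2.imwrite("pics/e3s.png",s); cv2.imwrite("pics/e3sc.png",cv2.resize(s[140:260,170:290],None,fx=5,fy=5,interpolation=cv2.INTER_CUBIC))
```

```text
t 20.92 pos [487.7 152.7 153.1] yaw -3.76 tilt [ 0.0162  0.0055 -0.9999] w 62.4 F [ 0.5  0.3 -1.7]
tool shift [ 2.6  0.2 -7. ] turn units 0.05
```

View pics/e3c.png

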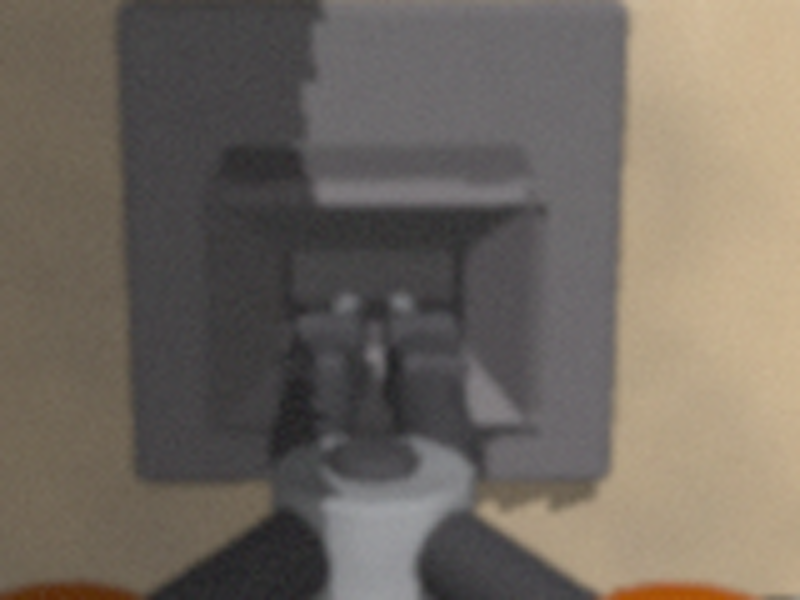

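View pics/e3sc.png

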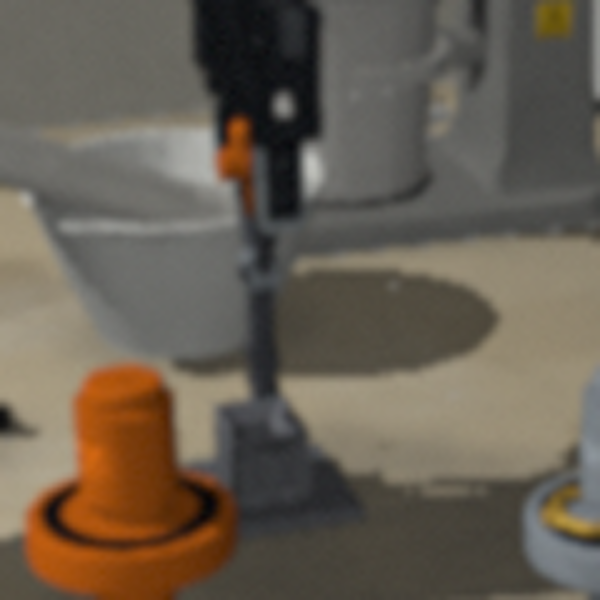

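Run:
```python
from h import *
c=cal("e3"); A=lambda x,y:(205+x/5,140+y/5); r=lambda p,z:np.round(atz("w",A(*p),z,c),1)
print("far rim",r((208,430),42),r((535,430),42)); print("near rim",r((218,207),42),r((545,207),42))
print("base",r((135,478),5),r((605,478),5),r((118,8),5),r((625,8),5))
for z in (47,49,51): print("tip front edge",z,r((374,296),z))
```

```text
far rim [499.5 129.4  42. ] [502.6 174.1  42. ]
near rim [468.5 133.6  42. ] [471.4 176.7  42. ]
base [519.8 112.9   5. ] [525.  187.8   5. ] [445.7 118.1   5. ] [450.7 193.    5. ]
tip front edge 47 [480.7 153.4  47. ]
tip front edge 49 [480.1 153.4  49. ]
tip front edge 51 [479.6 153.4  51. ]
```

>>> play_rows(motion=[[0.8,0,3,0,-0.46],[0.4,0,4,0,-0.46],[0.4,0,4,0,-0.46],[0.3,0,4,0,-0.46],[0.2,0,2,0,-0.46]])

```text
time: 21.43
ee_pos: [486.7, 153.1, 135.7]
tool_rot: [0.009, 0.033, 0.999, 0.003]
contact_force: [0.6, 0.3, -2.5]
gripper_width: 62.6
```

Run:
```python
from h import *
plan([485,153,112],-4)
```

```text
t 21.43 pos [486.7 153.1 135.7] yaw -3.76 tilt [ 0.0187  0.0057 -0.9998] w 62.6 F [ 0.6  0.3 -2.5]
tool shift [ 2.1 -0.3 23.7] turn units 0.05
```

>>> play_rows(motion=[[0.3,0,3,0,-0.46],[0.3,0,4,0,-0.46],[0.3,0,4,0,-0.46],[0.2,0,3,0,-0.46]])

```text
time: 21.77
ee_pos: [485.6, 153.2, 120.0]
tool_rot: [0.009, 0.033, 0.999, 0.003]
contact_force: [-0.1, -0.1, -2.1]
gripper_width: 62.4
```

Run:
```python
from h import *
plan([485,153,112],-4)
look("e4",(205,140,160,120),5)
s=snapshot("side"); cv2.imwrite("pics/e4s.png",s); cv2.imwrite("pics/e4sc.png",cv2.resize(s[140:260,170:290],None,fx=5,fy=5,interpolation=cv2.INTER_CUBIC))
```

```text
t 21.77 pos [485.6 153.2 120. ] yaw -3.76 tilt [ 0.0182  0.0056 -0.9998] w 62.4 F [-0.1 -0.1 -2.1]
tool shift [ 0.8 -0.3  8. ] turn units 0.05
```

View pics/e4c.png

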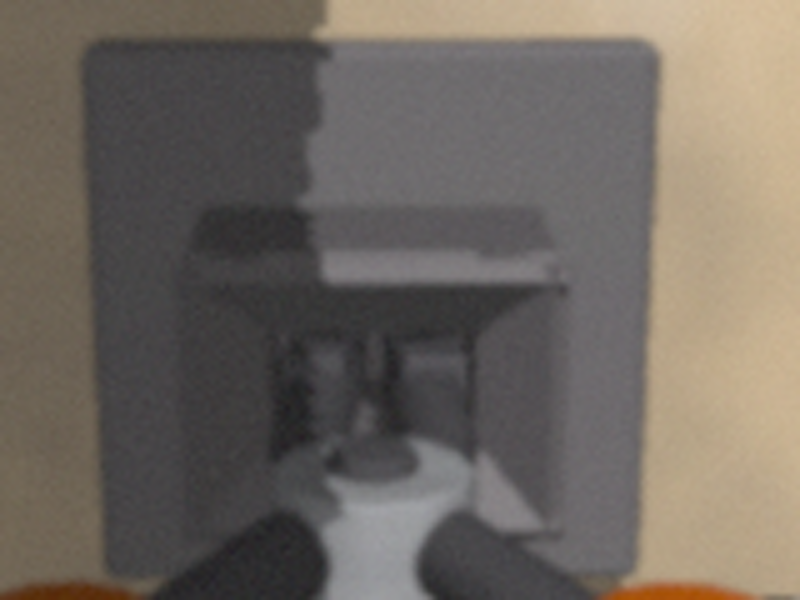

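View pics/e4sc.png

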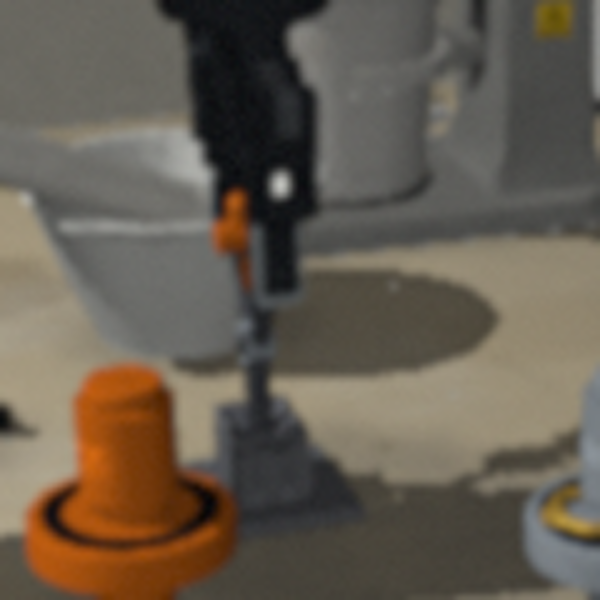

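In the pocket without contact force so far. I'll go down to the floor slowly.

>>> play_rows(motion=[[0,0,2,0,-0.46],[0,0,2,0,-0.46],[0,0,1,0,-0.46]])

```text
time: 22.12
ee_pos: [485.9, 153.2, 114.8]
tool_rot: [0.009, 0.033, 0.999, 0.003]
contact_force: [0.3, -0.4, -2.9]
gripper_width: 62.5
```

>>> play_rows(motion=[[0,0,1,0,-0.46],[0,0,1,0,-0.46]])

```text
time: 22.28
ee_pos: [486.1, 153.3, 112.7]
tool_rot: [0.009, 0.033, 0.999, 0.003]
contact_force: [-0.0, -0.5, -1.7]
gripper_width: 62.7
```

>>> play_rows(motion=[[0,0,0.8,0,-0.46],[0,0,0.8,0,-0.46]])

```text
time: 22.45
ee_pos: [486.6, 153.3, 111.4]
tool_rot: [0.01, 0.033, 0.999, 0.003]
contact_force: [0.1, -0.4, 5.1]
gripper_width: 62.4
```

```bash
python3 -c "
from h import *
plan([485,153,111],-4)"
```

```text
t 22.45 pos [486.6 153.3 111.4] yaw -3.76 tilt [ 0.0198  0.0057 -0.9998] w 62.4 F [ 0.1 -0.4  5.1]
tool shift [ 1.6 -0.4  0.4] turn units 0.05
```

>>> play_rows(motion=[[0,0,0,0,-0.5],[0,0,0,0,-0.55],[0,0,0,0,-0.65],[0,0,0,0,-0.8],[0,0,0,0,-1],[0,0,0,0,-1]])

```text
time: 22.95
ee_pos: [487.5, 153.4, 112.3]
tool_rot: [0.011, 0.033, 0.999, 0.003]
contact_force: [-0.1, 0.5, -0.7]
gripper_width: 85.3
```

Run:
```python
from h import *
plan([485,153,111],-4)
look("f1",(205,140,160,120),5)
```

```text
t 22.95 pos [487.5 153.4 112.3] yaw -3.76 tilt [ 0.0221  0.006  -0.9997] w 85.3 F [-0.1  0.5 -0.7]
tool shift [ 2.5 -0.6  1.2] turn units 0.05
```

View pics/f1.png

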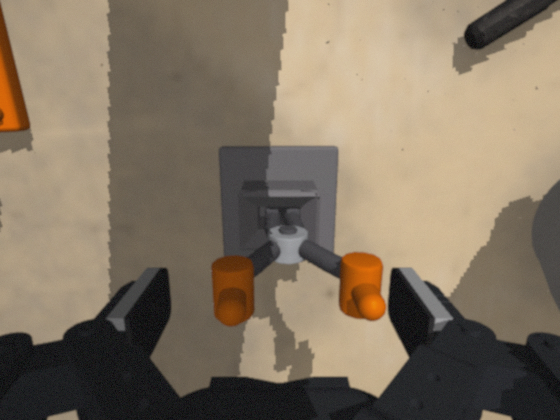

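>>> play_rows(motion=[[0,3,0,0,-1],[0,3,0,0,-1],[0,0,0,0,-1],[0,0,-5,0,-1],[0,0,-10,0,-1],[0,0,-15,0,-1],[0,0,-20,0,-1],[0,0,-20,0,-1],[0,0,-20,0,-1],[0,0,-10,0,-1],[0,0,0,0,-1]])

```text
time: 23.92
ee_pos: [484.8, 159.6, 221.1]
tool_rot: [0.011, 0.032, 0.999, 0.003]
contact_force: [0.8, 0.1, 0.4]
gripper_width: 85.4
```

Run:
```python
from h import *
plan([485,153,111],-4)
for n in ["top","side","wrist"]: cv2.imwrite(f"pics/g_{n}.png",snapshot(n))
s=cv2.imread("pics/g_side.png"); cv2.imwrite("pics/g_sc.png",cv2.resize(s[160:270,190:340],None,fx=5,fy=5,interpolation=cv2.INTER_CUBIC))
```

```text
t 23.92 pos [484.8 159.6 221.1] yaw -3.72 tilt [ 0.0215  0.0058 -0.9998] w 85.4 F [0.8 0.1 0.4]
tool shift [  1.7  -7.4 110.1] turn units 0.06
```

View pics/g_sc.png

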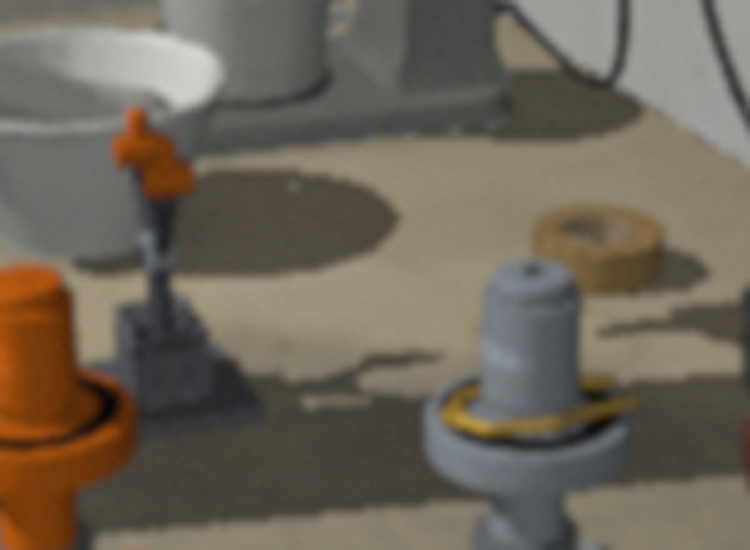

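View pics/g_wrist.png

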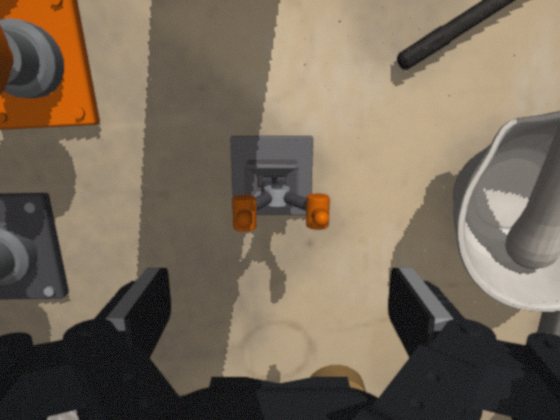

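View pics/g_top.png

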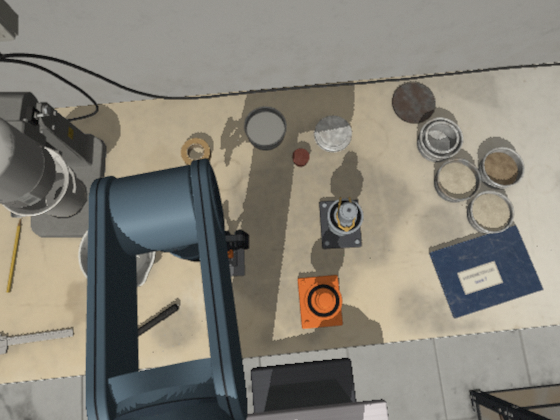

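Run:
```python
from fit import *
t=cv2.imread("pics/g_top.png")
for nm,q in {"closed":[0,0,105,0,0,0,-4.2],"open.07":[0,0,105,.07,0,0,-4.2]}.items():
    print(nm,np.round((P("top",model(q))-[310,185])*8).tolist())
cv2.imwrite("pics/g_tc.png",cv2.resize(t[185:255,310:380],None,fx=8,fy=8,interpolation=cv2.INTER_CUBIC))
```

```text
closed [[288.0, 347.0], [344.0, 318.0], [228.0, 321.0], [351.0, 243.0], [213.0, 247.0], [337.0, 201.0], [222.0, 204.0], [309.0, 95.0]]
open.07 [[288.0, 347.0], [346.0, 320.0], [227.0, 323.0], [354.0, 245.0], [209.0, 249.0], [342.0, 202.0], [217.0, 206.0], [318.0, 96.0]]
```

View pics/g_tc.png

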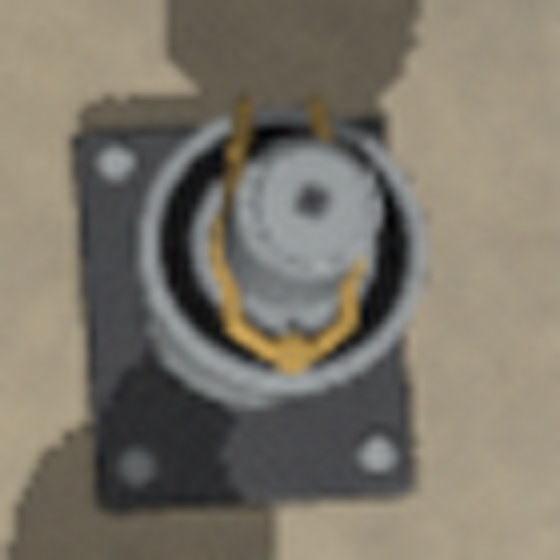

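Run:
```python
from h import *
plan([485,153,111],-4)
print(sign_off())
```

```text
t 24.07 pos [483.4 159.4 217.8] yaw -3.72 tilt [ 0.0166  0.0053 -0.9998] w 85.6 F [-0.  -0.7 -0.3]
tool shift [ -0.3  -7.  106.8] turn units 0.06
the job is handed in; nothing more can be done
None
```

The bearing is locked: the ring is closed in the groove and the pliers are back in their stand. I handed the job in at about 24 s of the 61 s allowed; the hand-in gives no verdict.

I took the pliers from the stand, spread the ring to their stop and slid it down the thick part. It met the bearing at about 3 N, and I let it close while pressing lightly. Contact readings at the bearing stayed within about 3 to 6 N. Setting the pliers down on the stand's floor took about 7 N.

**Last checks:**
- **Ring:** In the side view it lies level on the bearing. In the top view its end gap matches the closed shape, well under the 0.07 rad limit. It appears about 1 to 2.5 mm off centre, away from the pliers' side. The groove itself allows only about 1 mm, so I put the rest down to calibration error; the limit is 4 mm.
- **Pliers:** They stand in the pocket, tips on the floor, leaning about 5 degrees as they did at the start. The limit is 0.3 rad, about 17 degrees.
- **Everything else:** The gripper is open and clear, about 100 mm above the pliers. The bung, tape roll and orange look-alike appear where they were.

The arm drifted by a few millimetres and up to about 1 degree during fast moves. I corrected the position from the camera pictures before each fit.

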